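# Clamp the marked-out blank in its fixture

### The arm

A 6-joint arm with a two-finger parallel gripper is mounted at the origin on the work surface. World frame = base frame: x ahead of the robot, y to its left, z up, the work surface at z = 0. Lengths are in m, angles in rad, forces in N, time in s.
With the tool pointing down it reaches from about 0.25 to 0.725 m from the base axis. Payload 4 kg.
Tool frame: the origin (TCP) lies on the centre line of the jaws, within the pads' length; the fingertips stand 14 mm ahead of it and the grasp point (between the pads) lies 5 mm behind it; z points along the fingers, x is the direction in which the jaws open and shut, and the axes are right-handed (so a half turn about z gives the same grasp; the last joint's range is limited). The gripper opens to 85 mm and grips with 20 to 120 N. Pads are 22 mm wide; open, the fingers measure 114 mm over their backs; the gripper's body (76 mm by 85 mm) begins 54 mm behind the grasp point. The pads swing forward as they close: fully open they stand 13 mm farther back than shut.
Start: joints at [1.25, 0.241, 0.005, 1.335, 0, 1.571], TCP at [0.158, 0.474, 0.223] pointing down, gripper open.
Joint ranges: [-2.72, 2.72], [-1.05, 1.87], [-1.09, 1.28], [-1.99, 2.15], [-1.42, 1.44], [-3.14, 3.14]. Speed limits (rad/s): [2.79, 2.79, 3.14, 3.14, 3.14, 3.14].

### API

Orientations are given as a unit quaternion [x, y, z, w].
In Python, from workcell import bot gives the robot as it stands.
- The arm moves only by the tool play_rows, never from a script. Its argument "motion" is a list of rows, each an object with "fingers": the closure, from -1 (fully open) to 1 (shut), so that 0 is half open; "translation": the shift along the tool's x, y, z in cm, a list of three; "roll": the turn about the tool's z in degrees. A call has 1 to 20 rows; each row is the pose to reach, as a shift and turn from the pose commanded when the call began, along the tool's axes at that moment; what a row does not reach only later rows make up. A row lasts 1/12 s, in which the tool goes at most 41.7 mm and 7.16 degrees, less where a joint would pass 70% of its speed; a pose out of reach is approached as far as the arm can. A call with a gripper value outside its range is refused whole. The fingers move at their own pace and stop on an object; the grip force is fixed at half the most. Time passes only in rows, so rows that repeat a pose let the fingers close. It gives the time, the measured TCP pose, the force and the opening at its end, in the units of the state.
- bot.get_obs(): the state, without advancing time (a new reading comes with each control period).
- bot.camera(name): name is "scene" or "top" or "wrist"; returns a dict with "pixels" (384x512x3 uint8, red, green, blue), "intrinsics" (3x3 intrinsics, pixels), "world_to_cam" (4x4, takes a point from world to camera coordinates). Camera axes: x right, y down, z forward; pixel columns grow to the right and rows downward; lengths in m; the calibration is good to about 2 mm. A picture is of the moment at which its call begins. There is no depth.
- bot.job_done(): hands the job in, once; it reports no verdict.
The state is a dict: "clock": time; "joint_pos": joint angles; "joint_vel": joint speeds; "tau": joint torques, N m; "eef_pos": TCP position; "tool_rot": TCP orientation; "ft_force": force on the tool from outside, world axes, zero at the start; "ft_torque": the same for the moment, N m; "grip_width": finger opening in m.
Only numpy, scipy, OpenCV 4.12 (cv2) and the standard library are available. Lean on these libraries where they do the work, as an engineer would, in place of code of your own. Each camera call takes 0.05 s, during which the arm holds its last target. There are 200 camera calls.

### The job

Clamp the dark blank in the aluminium fixture: first push the steel strap round over the blank until it meets its stop pin. Then turn the hex nut clockwise by hand (with the gripper on the nut) until it is finger-tight, with the wrenches still away from it, and finish it with the wrench that fits, turning clockwise until the nut will go no further. Do not shift the fixture's blank or turn the nut beyond finger-tight with the gripper; let go of everything at the end, and the wrench may stay where it is.

Things in the scene. Friction and masses are not known exactly. Their poses are not given: they have to be found in the camera images.
- fixture: Aluminium base 175 x 96 x 16 mm fixed to the bench. Origin: on the bench under the axis of its vertical steel stud (24 dia, top at 72 mm). Base spans x -40 to +135, y -48 to +48 mm. The blank lies on the +x half between fences (tops at 23 mm). Strap and nut turn about the stud. The strap's stop pin (10 dia, top at 36 mm) stands at x 36, y -19.5 mm.
- strap (a joint): Steel clamp strap, 98 mm long from the stud axis, 28 wide, 26 to 36 mm above the bench, pivoting on the stud with light drag (1.2 N at its pin); stays where left. Rad: 0 = over the blank, against the stop pin, along the fixture's +x; positive = swung off counter-clockwise seen from above, to 1.75. Starts at 0.8 to 1.5.
- strap_pin (a point): Top of the round upright pin (diameter 12 mm) on the strap, 85 mm from the stud axis; the pin stands 36 to 68 mm above the bench. Push it sideways to swing the strap.
- hexnut: Dark hex nut on the stud, 42 mm across flats, 48.5 across corners. Origin: stud axis, underside of the hexagon, 41 mm above the bench; hexagon 41 to 68 mm high, over a 56 mm round flange. Does not rise or fall. Flats face its own x axis and every 60 deg from it; a jaw fits with its opening along the nut's 30, 90, 150.. deg. Finger-tight: its x is 1.4 rad clockwise of the fixture's x.
- nut_run (a joint): Free turning of the nut, rad, growing clockwise seen from above (the tightening way). Light: 0.1 N m. 1.4 = finger-tight, a stop. Starts at 0 to 0.6. A knock the other way unscrews it again.
- nut_tight (a joint): Tightening beyond finger-tight, rad, growing clockwise: moves only once nut_run is at its stop and the torque passes 0.6 N m (6 N on the wrench handle 110 mm from the nut). 0 = finger-tight, 0.6 = fully tight, a stop. The nut's whole turn is nut_run + nut_tight.
- wrench_big: The wrench that fits: open-ended, steel, 14 mm thick, flat on the bench, 0.45 kg. Jaw 45 mm wide: 0.14 rad of play on the nut. Origin: underside, jaw centre; lies on the nut's axis when fully on (throat 26 mm behind it, flared prong tips 29 ahead; head 72 mm wide). Jaw opens along +x; handle, 24 mm wide, along -x from 50 to 210 mm, ending in a 30 mm eye. Centre of mass at x -87 mm.
- wrench_small: Another open-ended wrench, jaw 26 mm: too small for the nut. 14 mm thick, handle 18 mm wide along -x to 170 mm. Origin and axes as the big one's. The two may lie in either order.
- blank: Dark steel blank 70 x 60 x 8 mm lying on the fixture (underside at 16 mm, top at 24 mm), with about 2 mm of play between the fences. Origin: centre of its underside.

How it is judged:
On the way, in this order (a step that is already met when the one before it is completed fails the run):
1. the strap is swung over the blank against its stop pin (value of joint strap below 0.1 rad), for 0.1 s.
2. the nut is finger-tight, turned by the fingers, with the wrenches away from it (value of joint nut_run above 1.3 rad and value of joint nut_tight below 0.15 rad and value of joint strap below 0.12 rad and contact force between the fingers and hexnut above 0.5 N and horizontal distance between each of wrench_big, wrench_small and hexnut above 0.06 m), for 0.1 s.
3. the nut is turned on to fully tight with the wrench bearing on it (value of joint nut_tight above 0.45 rad and value of joint nut_run above 1.25 rad and contact force between wrench_big and hexnut above 1 N), for 0.05 s.
At the end, for the whole second after the job is handed in: The strap is within 0.12 rad of its stop over the blank, the nut is run down (nut_run above 1.2 rad) and tightened (nut_tight above 0.45 of 0.6 rad), the blank lies within 8 mm of where it started, and the wrench is at rest, wherever it was left (value of joint strap below 0.12 rad and value of joint nut_run above 1.2 rad and value of joint nut_tight above 0.45 rad and distance of blank from where it was at the start of the episode below 0.008 m and linear speed of wrench_big below 0.03 m/s); the robot touches nothing.
It fails at once if the fingers hold or turn the nut when it is already beyond finger-tight (value of joint nut_tight above 0.2 rad and contact force between the fingers and hexnut above 3 N).
It fails at once if the blank is shifted by more than 8 mm (distance of blank from where it was at the start of the episode above 0.008 m).
It also fails if it takes over 72 s, if anything falls off the work surface, if the arm or the gripper's body presses on something with over 40 N, if the wrist force passes 120 N, or if a joint passes its speed limit or range.

## Working session

There is one attempt and no reset: what is moved stays moved. The work goes in short steps, Python scripts to look and compute and a tool call to move; the robot and the scene stay as the last step left them, time stands still between calls to the robot, and variables do not carry over. Pictures are saved under pics/ and viewed, about 8 in all and at most 12, crops included, and the job is handed in when it is done.

Besides the shell and the picture viewer there is one more tool, called after "Request:" by a JSON object that holds its "op" and its "data", one argument or row to a line. play_rows: Moves the arm, as the interface text tells. Its arguments: {"type":"object","properties":{"motion":{"type":"array","items":{"type":"object","properties":{"fingers":{"type":"number"},"translation":{"type":"array","items":{"type":"number"}},"roll":{"type":"number"}}}}},"required":["motion"]}

```bash
mkdir -p pics; ls; python3 - <<'E'
from workcell import bot
import cv2,numpy as np
o=bot.get_obs();print({k:np.round(v,3) for k,v in o.items()})
for n in("top","scene"):
    c=bot.camera(n);cv2.imwrite(f"pics/{n}0.png",c["pixels"][:,:,::-1]);np.savez(f"{n}0.npz",**c)
    print(n,c["intrinsics"].round(1).tolist(),c["world_to_cam"].round(3).tolist())
E
```

```text
pics
{'clock': np.float64(0.0), 'joint_pos': array([ 1.25 ,  0.241,  0.004,  1.335, -0.   ,  1.571]), 'joint_vel': array([ 0.002,  0.001,  0.001, -0.002, -0.001, -0.   ]), 'tau': array([-0.0000e+00, -3.7232e+01,  2.5241e+01,  1.7000e-02,  0.0000e+00,
        0.0000e+00]), 'eef_pos': array([0.157, 0.474, 0.222]), 'tool_rot': array([ 0.811,  0.585, -0.001,  0.001]), 'ft_force': array([-0.551, -0.645, -0.128]), 'ft_torque': array([-0.011,  0.021,  0.001]), 'grip_width': np.float64(0.085)}
top [[410.5, 0.0, 259.1], [0.0, 410.5, 190.1], [0.0, 0.0, 1.0]] [[-0.028, -1.0, 0.014, -0.006], [-0.99, 0.026, -0.14, 0.55], [0.14, -0.018, -0.99, 0.648], [0.0, 0.0, 0.0, 1.0]]
scene [[443.1, 0.0, 251.7], [0.0, 443.1, 191.0], [0.0, 0.0, 1.0]] [[-0.261, 0.965, -0.004, 0.162], [0.508, 0.134, -0.851, -0.203], [-0.821, -0.224, -0.526, 1.283], [0.0, 0.0, 0.0, 1.0]]
```

View pics/top0.png

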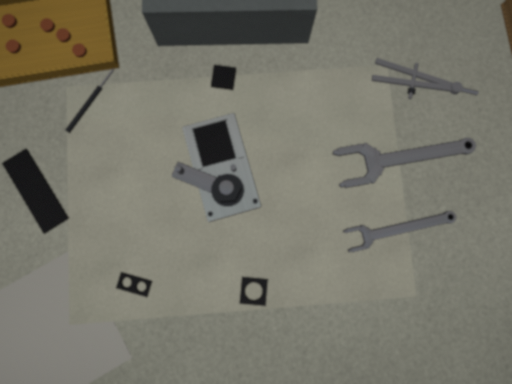

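The fixture's stud is at about (227,190) with its +x pointing up and slightly left. The strap points left (pin at 181,171), the big wrench's jaw is near (360,165) with its eye at (468,145), and the small wrench is below it.

```bash
cat > h.py <<'E'
import numpy as np,cv2
def proj(c,p):
    p=np.atleast_2d(p).astype(float);W=c["world_to_cam"]
    q=p@W[:3,:3].T+W[:3,3];q=q@c["intrinsics"].T
    return q[:,:2]/q[:,2:]
def ray(c,uv,z):
    W=c["world_to_cam"];R=W[:3,:3];o=-R.T@W[:3,3]
    d=R.T@np.linalg.inv(c["intrinsics"])@np.array([uv[0],uv[1],1.])
    return o+d*(z-o[2])/d[2]
E
python3 - <<'E'
from h import *
c=np.load("top0.npz");p=c["pixels"][:,:,::-1]
a=cv2.resize(p[105:225,160:280],(600,600),interpolation=cv2.INTER_CUBIC)
cv2.imwrite("pics/c1.png",a)
a=cv2.resize(p[120:260,325:485],(800,700),interpolation=cv2.INTER_CUBIC)[:600]
cv2.imwrite("pics/c2.png",a)
E
```

```text
(no output)
```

View pics/c1.png

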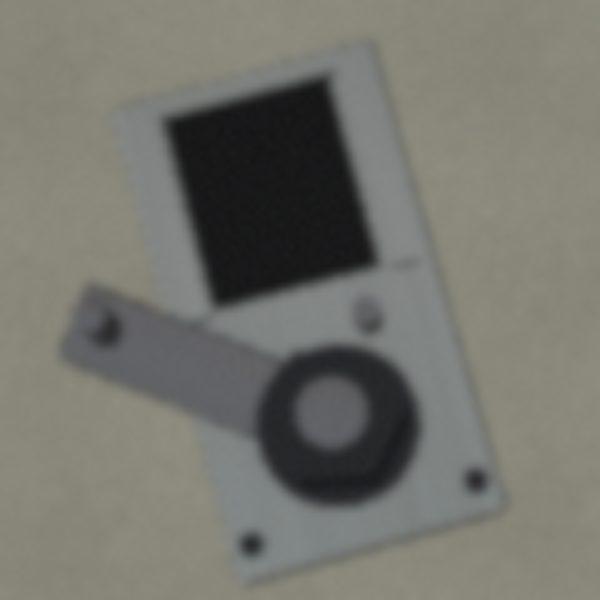

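View pics/c2.png

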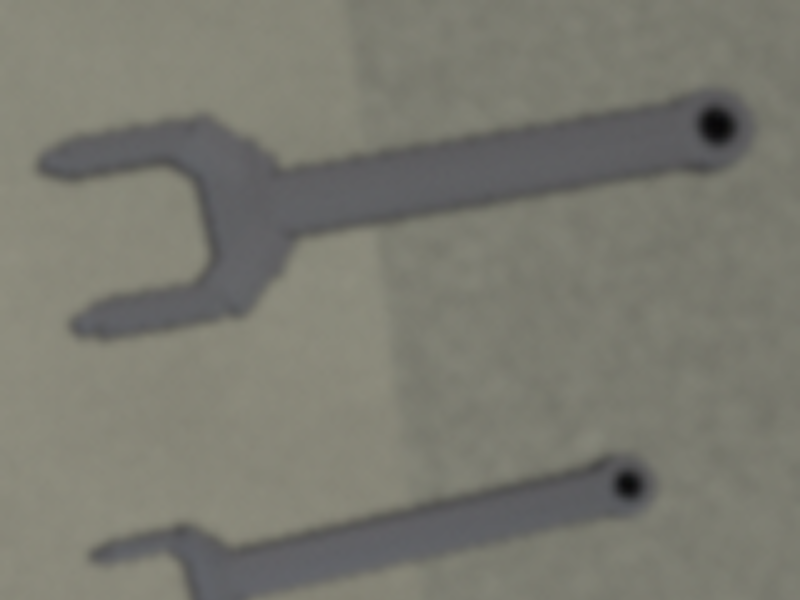

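```bash
python3 - <<'E'
from h import *
c=np.load("top0.npz")
f=lambda x,y,z,o:ray(c,(x/5+o[0]-.4,y/5+o[1]-.4),z)
A=(160,105);B=(325,120)
stud=f(332,413,.072,A);print("stud",stud)
cor=[f(*q,.016,A)[:2] for q in((120,105),(370,40),(505,510),(245,583))]
cor=np.array(cor);print(cor.round(4).tolist())
# fixture coordinates of corners: (135,48),(135,-48),(-40,-48),(-40,48)
m=np.array([(.135,.048),(.135,-.048),(-.04,-.048),(-.04,.048)])
mc=m-m.mean(0);wc=cor-cor.mean(0)
th=np.arctan2((mc[:,0]*wc[:,1]-mc[:,1]*wc[:,0]).sum(),(mc*wc).sum())
R=np.array([[np.cos(th),-np.sin(th)],[np.sin(th),np.cos(th)]])
print("th",th,"origin",cor.mean(0)-R@m.mean(0),"res",(wc-mc@R.T).round(4).tolist())
for n,q in(("holeBL",(251,544)),("holeBR",(476,480))):print(n,f(*q,.016,A))
pin=f(103,322,.068,A);d=pin-stud;print("pin",pin,np.hypot(*d[:2]),"strap",np.arctan2(d[1],d[0])-th)
e=f(716,126,.014,B);t=(f(42,160,.014,B)+f(75,327,.014,B))/2;th_=f(213,228,.014,B)
d=t-e;print("eye",e,"tips",t,"throat",th_,"len",np.hypot(*d[:2]),"ang",np.arctan2(d[1],d[0]))
print("small eye",f(628,485,.014,B),"tip",f(95,553,.014,B))
E
```

```text
stud [0.55072262 0.03207831 0.072     ]
[[0.6709, 0.1084], [0.6926, 0.0199], [0.5239, -0.0232], [0.5013, 0.0663]]
th 0.24640776665221342 origin [0.55108064 0.031286  ] res [[0.0006, -0.0023], [-0.0011, 0.0023], [-0.0001, 0.0018], [0.0007, -0.0018]]
holeBL [0.51453646 0.06408298 0.016     ]
holeBR [ 0.53454281 -0.01348788  0.016     ]
pin [0.58280625 0.10536343 0.068     ] 0.0800004195385138 strap 0.9117331163397345
eye [ 0.62434957 -0.39369579  0.014     ] tips [ 0.58806741 -0.15761535  0.014     ] throat [ 0.59205239 -0.21228628  0.014     ] len 0.23885219825145654 ang 1.723288766165393
small eye [ 0.49804356 -0.35037023  0.014     ] tip [ 0.47971277 -0.16431345  0.014     ]
```

```bash
cat >> h.py <<'E'
S=np.array([.551,.0317]);TH=.246
def state():
    from workcell import bot
    o=bot.get_obs();q=o["tool_rot"];yaw=2*np.arctan2(q[1],q[0])
    return o,o["eef_pos"],yaw
def rel(p0,yaw,targets):
    "targets: (x,y,z,yaw) -> rows in tool axes, cm / deg"
    c,s=np.cos(yaw),np.sin(yaw)
    for x,y,z,a in targets:
        d=np.array([x,y,z])-p0
        r=(yaw-a+np.pi)%(2*np.pi)-np.pi
        print(np.round([100*(c*d[0]+s*d[1]),100*(s*d[0]-c*d[1]),-100*d[2],np.degrees(r)],2).tolist())
def pol(ang,r,tang=0):
    "point at radius r, world angle, shifted tang ccw, about the stud"
    return S+r*np.array([np.cos(ang),np.sin(ang)])+tang*np.array([-np.sin(ang),np.cos(ang)])
E
python3 - <<'E'
from h import *
o,p,y=state();print(p,y)
a=pol(1.16,.085,.027);rel(p,y,[(*a,.13,1.16),(*a,.06,1.16)])
print('arc')
rel(np.array([*a,.06]),1.16,[(*pol(w,.085,.0185),.06,w) for w in np.linspace(1.16,.246,11)])
E
```

```text
[0.15749388 0.47397097 0.22250442] 1.249983164648661
[-20.85, 49.36, 9.25, 5.16]
[-20.85, 49.36, 16.25, 5.16]
arc
[0.0, 0.85, -0.0, 0.0]
[0.13, 1.63, -0.0, 5.24]
[0.19, 2.43, -0.0, 10.47]
[0.18, 3.22, -0.0, 15.71]
[0.1, 4.01, -0.0, 20.95]
[-0.06, 4.79, -0.0, 26.18]
[-0.28, 5.55, -0.0, 31.42]
[-0.58, 6.29, -0.0, 36.66]
[-0.94, 7.0, -0.0, 41.89]
[-1.36, 7.67, -0.0, 47.13]
[-1.84, 8.3, -0.0, 52.37]
```

Request:
{"op": "play_rows", "data": {
  "motion": [
    {"fingers": 1, "translation": [-5, 12, 2], "roll": 5.2},
    {"fingers": 1, "translation": [-10, 24, 4], "roll": 5.2},
    {"fingers": 1, "translation": [-15, 36, 6], "roll": 5.2},
    {"fingers": 1, "translation": [-20.9, 49.4, 9.2], "roll": 5.2},
    {"fingers": 1, "translation": [-20.9, 49.4, 9.2], "roll": 5.2},
    {"fingers": 1, "translation": [-20.9, 49.4, 9.2], "roll": 5.2},
    {"fingers": 1, "translation": [-20.9, 49.4, 9.2], "roll": 5.2},
    {"fingers": 1, "translation": [-20.9, 49.4, 9.2], "roll": 5.2},
    {"fingers": 1, "translation": [-20.9, 49.4, 9.2], "roll": 5.2},
    {"fingers": 1, "translation": [-20.9, 49.4, 9.2], "roll": 5.2},
    {"fingers": 1, "translation": [-20.9, 49.4, 9.2], "roll": 5.2},
    {"fingers": 1, "translation": [-20.9, 49.4, 9.2], "roll": 5.2},
    {"fingers": 1, "translation": [-20.9, 49.4, 9.2], "roll": 5.2},
    {"fingers": 1, "translation": [-20.9, 49.4, 9.2], "roll": 5.2},
    {"fingers": 1, "translation": [-20.9, 49.4, 9.2], "roll": 5.2},
    {"fingers": 1, "translation": [-20.9, 49.4, 9.2], "roll": 5.2}
  ]
}}

```text
clock: 1.43
eef_pos: [0.5597, 0.1202, 0.1305]
tool_rot: [0.837, 0.547, -0.001, -0.001]
ft_force: [0.1, -0.8, 0.1]
grip_width: -0.0002
```

```bash
python3 - <<'E'
from h import *
from workcell import bot
for n in("wrist","top"):
    c=bot.camera(n);np.savez(n+"1.npz",**c);cv2.imwrite(f"pics/{n}1.png",c["pixels"][:,:,::-1])
o,p,y=state();print(p,y,o["grip_width"])
E
```

```text
[0.55946712 0.12139232 0.13141456] 1.1608278468734996 -2.2222630222282315e-05
```

View pics/wrist1.png

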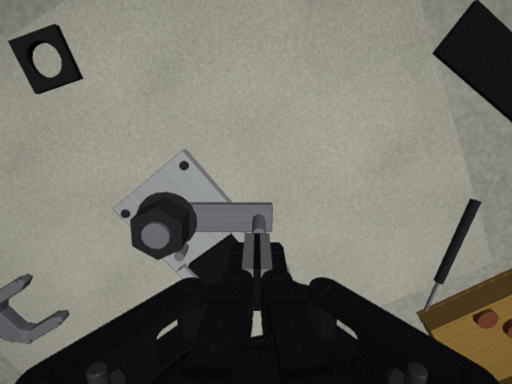

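The wrist view shows the hex nut (corners visible around 160,225, stud top 155,236). The strap lies to its right with the pin at (259,222), and the shut fingertips are beside the pin at (257,240), so they are lined up radially.

Request:
{"op": "play_rows", "data": {
  "motion": [
    {"fingers": 1, "translation": [0, 0, 3], "roll": 0},
    {"fingers": 1, "translation": [0, 0, 6], "roll": 0},
    {"fingers": 1, "translation": [0, 0, 7.1], "roll": 0},
    {"fingers": 1, "translation": [0, 0, 7.1], "roll": 0},
    {"fingers": 1, "translation": [0, 0.5, 7.1], "roll": 0},
    {"fingers": 1, "translation": [0.1, 1.2, 7.1], "roll": 2.5},
    {"fingers": 1, "translation": [0.1, 1.6, 7.1], "roll": 5},
    {"fingers": 1, "translation": [0.2, 2.4, 7.1], "roll": 10.5},
    {"fingers": 1, "translation": [0.2, 3.2, 7.1], "roll": 15.7},
    {"fingers": 1, "translation": [0.1, 4.0, 7.1], "roll": 21},
    {"fingers": 1, "translation": [-0.1, 4.8, 7.1], "roll": 26},
    {"fingers": 1, "translation": [-0.3, 5.5, 7.1], "roll": 31.4},
    {"fingers": 1, "translation": [-0.6, 6.3, 7.1], "roll": 36.7},
    {"fingers": 1, "translation": [-0.9, 7.0, 7.1], "roll": 42},
    {"fingers": 1, "translation": [-1.1, 7.3, 7.1], "roll": 44.5},
    {"fingers": 1, "translation": [-1.1, 7.3, 7.1], "roll": 44.5}
  ]
}}

```text
clock: 2.87
eef_pos: [0.6255, 0.0808, 0.063]
tool_rot: [0.982, 0.189, 0.002, 0.0]
ft_force: [0.1, -0.5, -0.4]
grip_width: -0.0003
```

```bash
python3 - <<'E'
from h import *
o,p,y=state();print(p,y,o["ft_force"])
rel(p,y,[(*pol(w,.085,.0175),.06,w) for w in (.32,.28,.246,.22,.2)])
E
```

```text
[0.62551883 0.08076178 0.06300625] 0.38124120724298743 [ 0.07731807 -0.47541475 -0.37476919]
[-0.15, 0.55, 0.3, 3.51]
[-0.11, 0.9, 0.3, 5.8]
[-0.08, 1.19, 0.3, 7.75]
[-0.07, 1.42, 0.3, 9.24]
[-0.07, 1.59, 0.3, 10.38]
```

Request:
{"op": "play_rows", "data": {
  "motion": [
    {"fingers": 1, "translation": [-0.1, 0.3, 0.2], "roll": 2},
    {"fingers": 1, "translation": [-0.1, 0.6, 0.2], "roll": 3.5},
    {"fingers": 1, "translation": [-0.1, 0.9, 0.2], "roll": 5.5},
    {"fingers": 1, "translation": [-0.1, 1.1, 0.2], "roll": 7},
    {"fingers": 1, "translation": [-0.1, 1.2, 0.2], "roll": 7.5},
    {"fingers": 1, "translation": [-0.1, 1.2, 0.2], "roll": 7.5}
  ]
}}

```text
clock: 3.37
eef_pos: [0.627, 0.0696, 0.059]
tool_rot: [0.992, 0.126, 0.001, 0.0]
ft_force: [-0.4, 1.4, -0.2]
grip_width: 0.0
```

```bash
python3 - <<'E'
from h import *
from workcell import bot
c=bot.camera("top");np.savez("top2.npz",**c);p=c["pixels"][:,:,::-1]
cv2.imwrite("pics/top2.png",cv2.resize(p[60:235,140:320],(720,700),interpolation=cv2.INTER_CUBIC)[:600])
o,p,y=state();print(p,y,o["ft_force"])
E
```

```text
[0.62686386 0.06966509 0.05875194] 0.2522474712237285 [ 1.04841313  0.30042358 -0.84365291]
```

View pics/top2.png

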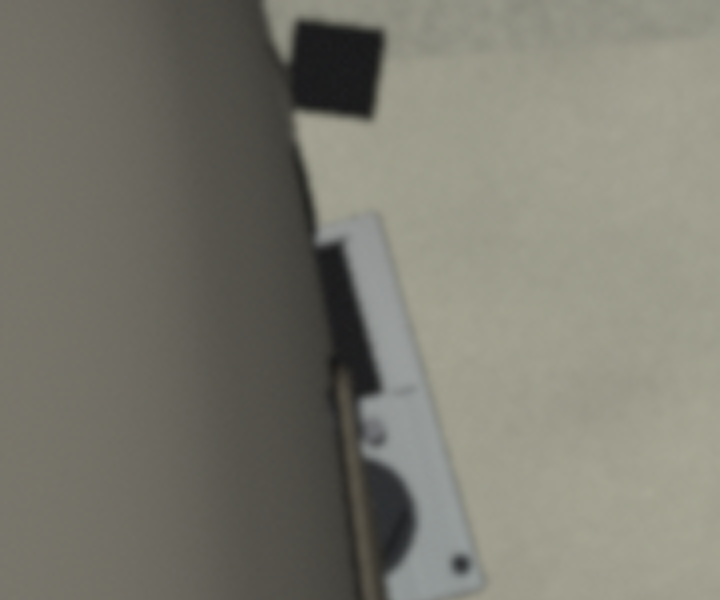

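The arm hides the strap in this view (stop pin at about 375,432 in the crop). I'll push a little further and watch the force.

Request:
{"op": "play_rows", "data": {
  "motion": [
    {"fingers": 1, "translation": [0, 0.2, 0], "roll": 0},
    {"fingers": 1, "translation": [0, 0.4, 0], "roll": 0},
    {"fingers": 1, "translation": [0, 0.5, 0], "roll": 0},
    {"fingers": 1, "translation": [0, 0.5, 0], "roll": 0}
  ]
}}

```text
clock: 3.75
eef_pos: [0.6279, 0.0645, 0.0583]
tool_rot: [0.992, 0.125, -0.0, 0.0]
ft_force: [-0.4, -0.4, -0.5]
grip_width: -0.0002
```

```bash
python3 - <<'E'
from h import *
from workcell import bot
c=bot.camera("wrist");np.savez("wrist2.npz",**c);cv2.imwrite("pics/wrist2.png",c["pixels"][:,:,::-1])
pts=np.array([[*S,.072],[*pol(.246,.085),.068],[*pol(.246,.085),.036]]);print(proj(c,pts))
E
```

```text
[[110.04550185 273.50319797]
 [261.22502161 270.07831219]
 [260.52090762 242.90080294]]
```

View pics/wrist2.png

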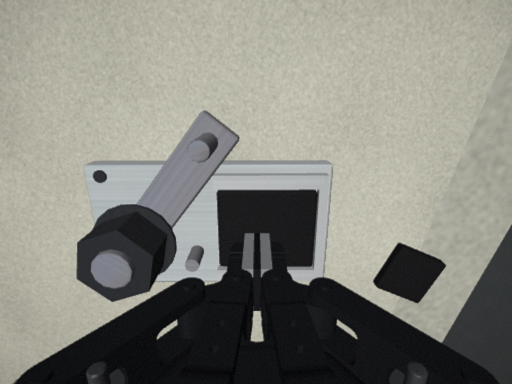

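The strap is still swung off: its pin top is at (203,140) and the stud top at (111,268). The fingers stand over the blank at (257,250), so they missed the pin. I'll measure the strap angle in both wrist views.

```bash
python3 - <<'E'
from h import *
for n,pt,st in(("wrist1",(261,219),(155,236)),("wrist2",(204,149),(111,268))):
    c=np.load(n+".npz");pin=ray(c,pt,.068);s=ray(c,st,.072);d=(pin-s)[:2]
    print(n,"pin",pin,"stud",s,np.hypot(*d),np.arctan2(d[1],d[0])-TH, "cam",-c["world_to_cam"][:3,:3].T@c["world_to_cam"][:3,3])
c=np.load("wrist1.npz")
print(proj(c,[[.5597,.1202,.117],[*pol(1.16,.085),.068],[*S,.072]]))
c=np.load("wrist2.npz")
print(proj(c,[[.6279,.0645,.044]]))
E
```

```text
wrist1 pin [0.57357002 0.11867955 0.068     ] stud [0.55107214 0.03392704 0.072     ] 0.08768775336227923 1.0653265305030037 cam [0.48541475 0.15354738 0.28178975]
wrist2 pin [0.5880783  0.11305248 0.068     ] stud [0.55118766 0.03544408 0.072     ] 0.08593010499015837 0.8810678883819874 cam [0.60729482 0.14382945 0.20936311]
[[255.63011087 231.08812647]
 [256.43362025 234.52249838]
 [152.58566858 236.90871469]]
[[257.08469028 230.78497668]]
```

```bash
python3 - <<'E'
from h import *
o,p,y=state();print(p,y)
a=pol(1.127,.085,.036);rel(p,y,[(*a,.12,1.127),(*a,.06,1.127)])
print('arc')
rel(np.array([*a,.06]),1.127,[(*pol(w,.085,.0175),.06,w) for w in [1.2]+list(np.linspace(1.127,.246,11))])
E
```

```text
[0.6278754  0.06457436 0.05827897] 0.2515226263854028
[-5.58, -7.56, -6.17, -50.16]
[-5.58, -7.56, -0.17, -50.16]
arc
[-0.15, 1.23, -0.0, -4.18]
[0.0, 1.85, -0.0, 0.0]
[0.12, 2.6, -0.0, 5.05]
[0.18, 3.37, -0.0, 10.1]
[0.16, 4.13, -0.0, 15.14]
[0.08, 4.89, -0.0, 20.19]
[-0.07, 5.64, -0.0, 25.24]
[-0.28, 6.38, -0.0, 30.29]
[-0.55, 7.09, -0.0, 35.33]
[-0.89, 7.77, -0.0, 40.38]
[-1.29, 8.43, -0.0, 45.43]
[-1.74, 9.04, -0.0, 50.48]
```

Request:
{"op": "play_rows", "data": {
  "motion": [
    {"fingers": 1, "translation": [0, 0, -3.5], "roll": -7},
    {"fingers": 1, "translation": [-0.5, -0.8, -6.2], "roll": -14},
    {"fingers": 1, "translation": [-2, -3, -6.2], "roll": -21},
    {"fingers": 1, "translation": [-4, -5.5, -6.2], "roll": -28},
    {"fingers": 1, "translation": [-5.6, -7.6, -6.2], "roll": -35},
    {"fingers": 1, "translation": [-5.6, -7.6, -6.2], "roll": -42},
    {"fingers": 1, "translation": [-5.6, -7.6, -6.2], "roll": -50.2},
    {"fingers": 1, "translation": [-5.6, -7.6, -6.2], "roll": -50.2},
    {"fingers": 1, "translation": [-5.6, -7.6, -3], "roll": -50.2},
    {"fingers": 1, "translation": [-5.6, -7.6, -0.2], "roll": -50.2},
    {"fingers": 1, "translation": [-5.6, -7.6, -0.2], "roll": -50.2},
    {"fingers": 1, "translation": [-5.6, -7.6, -0.2], "roll": -50.2}
  ]
}}

```text
clock: 4.8
eef_pos: [0.5531, 0.1238, 0.0589]
tool_rot: [0.846, 0.534, -0.002, -0.001]
ft_force: [0.7, 0.8, 0.8]
grip_width: 0.0004
```

```bash
python3 - <<'E'
from h import *
from workcell import bot
c=bot.camera("wrist");np.savez("wrist3.npz",**c);cv2.imwrite("pics/wrist3.png",c["pixels"][:,:,::-1])
o,p,y=state();print(p,y,o["ft_force"])
print(proj(c,[[*S,.072],[*pol(1.127,.085),.068]]))
E
```

```text
[0.55479343 0.12424761 0.06056621] 1.1263010129626099 [-0.91849042 -0.31875171  0.13675423]
[[113.42473336 308.89956998]
 [257.09810253 304.33023434]]
```

View pics/wrist3.png

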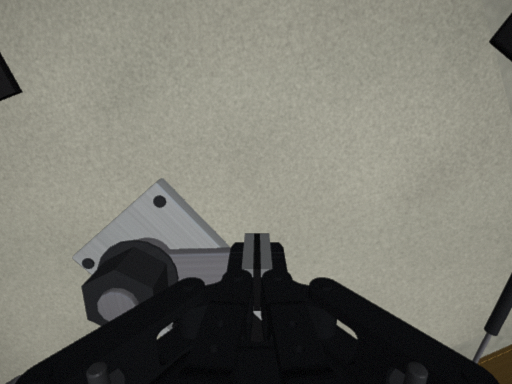

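The fingers (257,250) now stand on the counter-clockwise side and hide the pin behind them. Pushing along the arc.

Request:
{"op": "play_rows", "data": {
  "motion": [
    {"fingers": 1, "translation": [0, 0.6, 0], "roll": 0},
    {"fingers": 1, "translation": [0, 1.2, 0], "roll": 0},
    {"fingers": 1, "translation": [0, 1.8, 0], "roll": 0},
    {"fingers": 1, "translation": [0.1, 2.2, 0], "roll": 2.5},
    {"fingers": 1, "translation": [0.1, 2.6, 0], "roll": 5},
    {"fingers": 1, "translation": [0.2, 3.4, 0], "roll": 10},
    {"fingers": 1, "translation": [0.2, 4.1, 0], "roll": 15},
    {"fingers": 1, "translation": [0.1, 4.9, 0], "roll": 20},
    {"fingers": 1, "translation": [-0.1, 5.6, 0], "roll": 25},
    {"fingers": 1, "translation": [-0.3, 6.4, 0], "roll": 30},
    {"fingers": 1, "translation": [-0.6, 7.1, 0], "roll": 35},
    {"fingers": 1, "translation": [-0.9, 7.8, 0], "roll": 40},
    {"fingers": 1, "translation": [-1.1, 8.1, 0], "roll": 43},
    {"fingers": 1, "translation": [-1.3, 8.4, 0], "roll": 45.4},
    {"fingers": 1, "translation": [-1.5, 8.7, 0], "roll": 48},
    {"fingers": 1, "translation": [-1.7, 9.0, 0], "roll": 50.4},
    {"fingers": 1, "translation": [-1.7, 9.0, 0], "roll": 50.4}
  ]
}}

```text
clock: 6.27
eef_pos: [0.6303, 0.0695, 0.0613]
tool_rot: [0.992, 0.123, 0.001, 0.0]
ft_force: [0.8, 0.2, -0.4]
grip_width: 0.0001
```

Request:
{"op": "play_rows", "data": {
  "motion": [
    {"fingers": 1, "translation": [0, 0.2, 0], "roll": 0},
    {"fingers": 1, "translation": [0, 0.4, 0], "roll": 0},
    {"fingers": 1, "translation": [0, 0.5, 0], "roll": 0},
    {"fingers": 1, "translation": [0, 0.5, 0], "roll": 0}
  ]
}}

```text
clock: 6.6
eef_pos: [0.6301, 0.0654, 0.0605]
tool_rot: [0.992, 0.124, 0.0, 0.0]
ft_force: [0.3, 0.1, -0.0]
grip_width: 0.0003
```

```bash
python3 - <<'E'
from h import *
from workcell import bot
c=bot.camera("wrist");np.savez("wrist4.npz",**c);cv2.imwrite("pics/wrist4.png",c["pixels"][:,:,::-1])
o,p,y=state();print(p,y,o["ft_force"])
print(proj(c,[[*S,.072],[*pol(1.127,.085),.068]]))
E
```

```text
[0.630009   0.0655801  0.06039672] 0.24834980444980898 [ 0.63340936 -0.51795896 -0.62884004]
[[108.03038815 272.21213425]
 [197.02782248 157.51038845]]
```

View pics/wrist4.png

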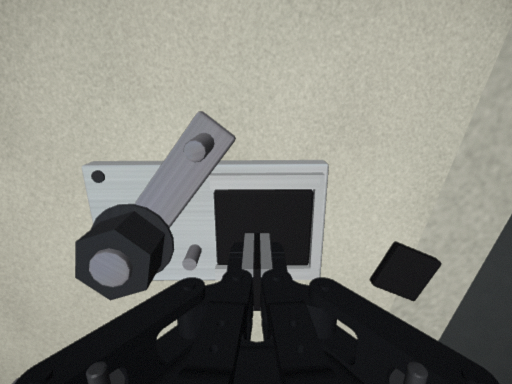

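The strap has not moved (pin still near 197,148), although the fingers passed through its place. I'll check the real fingertip height from this view.

```bash
python3 - <<'E'
from h import *
c=np.load("wrist4.npz");p=np.array([.63,.0655,.0604]);y=.2484
W=c["world_to_cam"];print("cam",-W[:3,:3].T@W[:3,3],"axis",W[2,:3])
ty=np.array([np.sin(y),-np.cos(y),0]);tx=np.array([np.cos(y),np.sin(y),0])
for dz in(.014,.0,-.014):
    for a in(-.011,0,.011):
        print("ahead",dz,"y",a,proj(c,[p+ty*a+tx*b-[0,0,dz] for b in(-.0145,.0145)]).round(1).tolist())
# strap angle estimate from strap end corners at z=.036
for uv in((203,111),(235,138)):
    q=ray(c,uv,.036);print(q,(q[:2]-S)@np.array([[np.cos(TH),-np.sin(TH)],[np.sin(TH),np.cos(TH)]]))
for w in(.8,.9,1.0,1.1):print(w,proj(c,[[*pol(TH+w,.085),.036],[*pol(TH+w,.085),.068]]).round(0).tolist())
E
```

```text
cam [0.60969498 0.14481654 0.21154218] axis [ 0.0772187  -0.30532259 -0.94911295]
ahead 0.014 y -0.011 [[233.9, 215.0], [280.1, 215.0]]
ahead 0.014 y 0 [[234.3, 230.8], [279.6, 230.8]]
ahead 0.014 y 0.011 [[234.7, 246.1], [279.2, 246.1]]
ahead 0.0 y -0.011 [[232.1, 224.5], [281.9, 224.5]]
ahead 0.0 y 0 [[232.6, 241.4], [281.4, 241.4]]
ahead 0.0 y 0.011 [[233.1, 257.6], [280.9, 257.6]]
ahead -0.014 y -0.011 [[229.9, 235.7], [284.1, 235.7]]
ahead -0.014 y 0 [[230.5, 253.8], [283.5, 253.8]]
ahead -0.014 y 0.011 [[231.1, 271.1], [283.0, 271.1]]
[0.5808986  0.12883746 0.036     ] [0.05265401 0.08693197]
[0.60285009 0.11798029 0.036     ] [0.07130063 0.0710559 ]
0.8 [[216.0, 154.0], [208.0, 166.0]]
0.9 [[205.0, 145.0], [194.0, 156.0]]
1.0 [[193.0, 137.0], [180.0, 146.0]]
1.1 [[181.0, 130.0], [165.0, 137.0]]
```

The strap has stayed at about 0.91 rad. The image suggests the tips sit about 11 mm behind the TCP, not ahead of it, which would carry them over the pin. TCP z = 0.045 clears the fences and blank under either reading, so I'll redo the push there.

Request:
{"op": "play_rows", "data": {
  "motion": [
    {"fingers": 1, "translation": [0, 0, -3.5], "roll": -7},
    {"fingers": 1, "translation": [-0.5, -0.8, -6.2], "roll": -14},
    {"fingers": 1, "translation": [-2, -3, -6.2], "roll": -21},
    {"fingers": 1, "translation": [-4, -5.5, -6.2], "roll": -28},
    {"fingers": 1, "translation": [-5.8, -7.7, -6.2], "roll": -35},
    {"fingers": 1, "translation": [-5.8, -7.7, -6.2], "roll": -42},
    {"fingers": 1, "translation": [-5.8, -7.7, -6.2], "roll": -50.4},
    {"fingers": 1, "translation": [-5.8, -7.7, -6.2], "roll": -50.4},
    {"fingers": 1, "translation": [-5.8, -7.7, -3], "roll": -50.4},
    {"fingers": 1, "translation": [-5.8, -7.7, 1.5], "roll": -50.4},
    {"fingers": 1, "translation": [-5.8, -7.7, 1.5], "roll": -50.4},
    {"fingers": 1, "translation": [-5.8, -7.7, 1.5], "roll": -50.4}
  ]
}}

```text
clock: 7.65
eef_pos: [0.5519, 0.1252, 0.0427]
tool_rot: [0.846, 0.534, -0.004, -0.001]
ft_force: [0.0, -0.2, -0.2]
grip_width: -0.0001
```

Request:
{"op": "play_rows", "data": {
  "motion": [
    {"fingers": 1, "translation": [0, 0.6, 0], "roll": 0},
    {"fingers": 1, "translation": [0, 1.2, 0], "roll": 0},
    {"fingers": 1, "translation": [0, 1.8, 0], "roll": 0},
    {"fingers": 1, "translation": [0.1, 2.2, 0], "roll": 2.5},
    {"fingers": 1, "translation": [0.1, 2.6, 0], "roll": 5},
    {"fingers": 1, "translation": [0.2, 3.0, 0], "roll": 7.5}
  ]
}}

```text
clock: 8.15
eef_pos: [0.5846, 0.1149, 0.0473]
tool_rot: [0.879, 0.477, 0.002, 0.0]
ft_force: [-1.6, -0.0, 0.2]
grip_width: 0.0002
```

```bash
python3 - <<'E'
from h import *
from workcell import bot
c=bot.camera("scene");np.savez("scene5.npz",**c)
u=proj(c,[[*S,.05]])[0].astype(int);print(u)
p=c["pixels"][max(0,u[1]-75):u[1]+75,u[0]-70:u[0]+130,::-1]
cv2.imwrite("pics/scene5.png",cv2.resize(p,None,fx=4,fy=4,interpolation=cv2.INTER_CUBIC))
o,p,y=state();print(p,y,o["ft_force"])
E
```

```text
[278 212]
[0.58540181 0.11466843 0.0472647 ] 0.9923972671504827 [ 0.52304233  0.22284798 -0.22892079]
```

View pics/scene5.png

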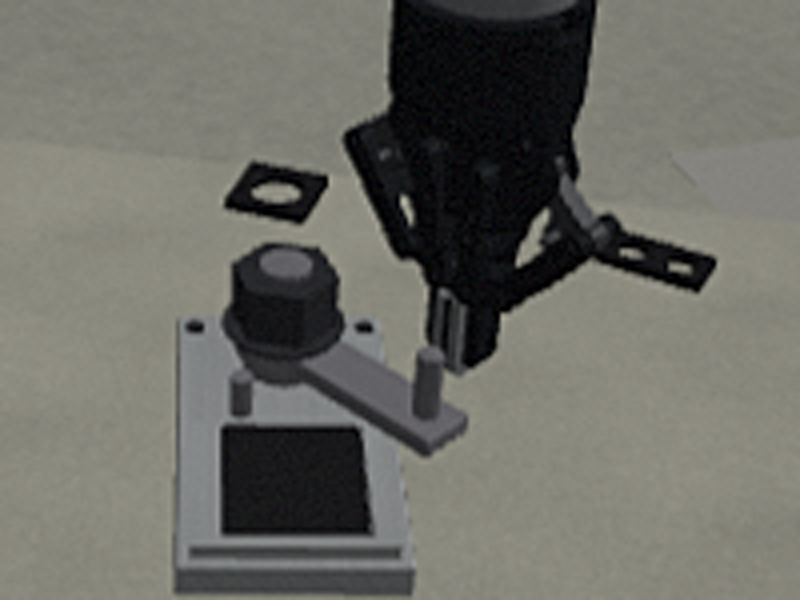

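The fingertips (460,370 in the crop) stand beside the pin (428,385), overlapping its upper half, so there is contact at this height. I'll continue along the arc.

```bash
python3 - <<'E'
from h import *
c=np.load("scene5.npz")
for z in(.033,.04,.047,.055,.06):print(z,proj(c,[[.585,.115,z]]).round(1).tolist(), end=' ')
o,p,y=state()
print();rel(p,y,[(*pol(w,.085,.0175),.045,w) for w in np.linspace(.95,.246,9)]+[(*pol(.246,.085,t),.045,.246) for t in (.014,.011,.008)])
E
```

```text
0.033 [[321.8, 238.3]] 0.04 [[322.1, 235.1]] 0.047 [[322.5, 231.8]] 0.055 [[322.8, 228.0]] 0.06 [[323.1, 225.6]] 
[-0.26, 0.27, 0.23, 2.43]
[-0.17, 1.03, 0.23, 7.47]
[-0.15, 1.79, 0.23, 12.51]
[-0.2, 2.55, 0.23, 17.56]
[-0.31, 3.31, 0.23, 22.6]
[-0.49, 4.05, 0.23, 27.64]
[-0.73, 4.77, 0.23, 32.68]
[-1.03, 5.47, 0.23, 37.72]
[-1.4, 6.14, 0.23, 42.77]
[-1.64, 6.4, 0.23, 42.77]
[-1.84, 6.62, 0.23, 42.77]
[-2.04, 6.84, 0.23, 42.77]
```

Request:
{"op": "play_rows", "data": {
  "motion": [
    {"fingers": 1, "translation": [-0.2, 0.3, 0.5], "roll": 2.5},
    {"fingers": 1, "translation": [-0.2, 1.0, 0.5], "roll": 7.5},
    {"fingers": 1, "translation": [-0.2, 1.8, 0.5], "roll": 12.5},
    {"fingers": 1, "translation": [-0.2, 2.5, 0.5], "roll": 17.5},
    {"fingers": 1, "translation": [-0.3, 3.3, 0.5], "roll": 22.5},
    {"fingers": 1, "translation": [-0.5, 4.0, 0.5], "roll": 27.5},
    {"fingers": 1, "translation": [-0.7, 4.8, 0.5], "roll": 32.5},
    {"fingers": 1, "translation": [-1.0, 5.5, 0.5], "roll": 37.5},
    {"fingers": 1, "translation": [-1.2, 5.8, 0.5], "roll": 40},
    {"fingers": 1, "translation": [-1.4, 6.1, 0.5], "roll": 42.8},
    {"fingers": 1, "translation": [-1.5, 6.3, 0.5], "roll": 42.8},
    {"fingers": 1, "translation": [-1.5, 6.3, 0.5], "roll": 42.8}
  ]
}}

```text
clock: 9.2
eef_pos: [0.6282, 0.0698, 0.0416]
tool_rot: [0.992, 0.126, 0.001, -0.002]
ft_force: [-2.0, 4.4, 1.2]
grip_width: -0.0002
```

Request:
{"op": "play_rows", "data": {
  "motion": [
    {"fingers": 1, "translation": [0, 0.2, 0], "roll": 0},
    {"fingers": 1, "translation": [0, 0.4, 0], "roll": 0},
    {"fingers": 1, "translation": [0, 0.4, 0], "roll": 0}
  ]
}}

```text
clock: 9.45
eef_pos: [0.6282, 0.0696, 0.0417]
tool_rot: [0.992, 0.127, 0.0, -0.005]
ft_force: [-3.9, 13.5, 1.3]
grip_width: 0.0
```

The strap is against its stop, with force rising to 13.5 N and no further movement. I'll retreat, rise and look at the nut.

Request:
{"op": "play_rows", "data": {
  "motion": [
    {"fingers": 1, "translation": [0, -0.8, 0], "roll": 0},
    {"fingers": 1, "translation": [0, -1, -2], "roll": 0},
    {"fingers": 1, "translation": [0, -1, -6], "roll": 0},
    {"fingers": 0, "translation": [-2, 2, -10], "roll": 0},
    {"fingers": -1, "translation": [-5, 5, -11], "roll": 0},
    {"fingers": -1, "translation": [-8.4, 6.8, -11], "roll": 0},
    {"fingers": -1, "translation": [-8.4, 6.8, -11], "roll": 0},
    {"fingers": -1, "translation": [-8.4, 6.8, -11], "roll": 0},
    {"fingers": -1, "translation": [-8.4, 6.8, -11], "roll": 0}
  ]
}}

```text
clock: 10.2
eef_pos: [0.5647, -0.023, 0.1514]
tool_rot: [0.992, 0.124, 0.001, 0.0]
ft_force: [1.0, -0.1, -0.1]
grip_width: 0.0723
```

```bash
python3 - <<'E'
from h import *
from workcell import bot
c=bot.camera("wrist");np.savez("wrist6.npz",**c)
u=proj(c,[[*S,.072]])[0];print(u)
x,y0=int(u[0]),int(u[1])
cv2.imwrite("pics/wrist6.png",cv2.resize(c["pixels"][:,:,::-1],(800,600),interpolation=cv2.INTER_CUBIC))
print(state()[1:])
E
```

```text
[257.02933761 129.98214719]
(array([ 0.56495321, -0.02224453,  0.15088499]), np.float64(0.2502415427088466))
```

View pics/wrist6.png

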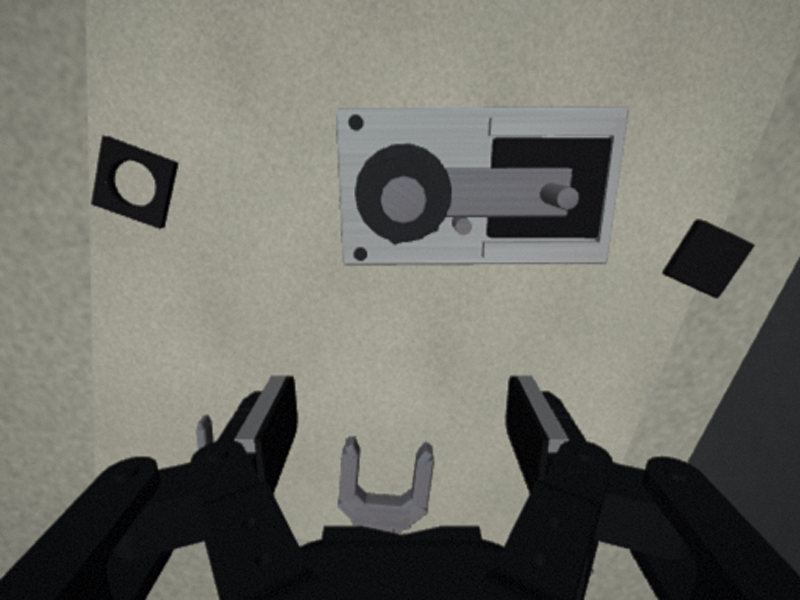

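The strap now lies over the blank (pin at 566,197), beside its stop pin (463,227). The nut's stud is at (404,199), with a hex corner showing at about (402,243). I'll fit the hex angle numerically over the stored views.

```bash
python3 - <<'E'
from h import *
a=np.radians(np.arange(0,60,1.))
tot=np.zeros(60)
for n,st in(("wrist2",(111,268)),("wrist4",(110,267)),("wrist6",(258.5,127.5)),("wrist1",(155,236))):
    c=dict(np.load(n+".npz"));g=cv2.GaussianBlur(cv2.cvtColor(c["pixels"],cv2.COLOR_RGB2GRAY).astype(np.float32),(0,0),.8)
    g=np.log(g+3)
    gx=cv2.Sobel(g,cv2.CV_32F,1,0);gy=cv2.Sobel(g,cv2.CV_32F,0,1)
    best=np.zeros(60)
    c0=ray(c,st,.072)[:2]
    for k,t in enumerate(a):
        for dx in(-.001,0,.001):
          for dy in(-.001,0,.001):
            s=0
            V=[np.array([c0[0]+dx+.02425*np.cos(t+np.pi/6+j*np.pi/3),c0[1]+dy+.02425*np.sin(t+np.pi/6+j*np.pi/3),.068]) for j in range(7)]
            for j in range(6):
                P=proj(c,V[j]+np.linspace(.08,.92,20)[:,None]*(V[j+1]-V[j]))
                d=P[-1]-P[0];nn=np.array([-d[1],d[0]])/np.hypot(*d)
                m=P.astype(np.float32)[None]
                s+=abs((cv2.remap(gx,m[...,0],m[...,1],1)*nn[0]+cv2.remap(gy,m[...,0],m[...,1],1)*nn[1]).mean())
            best[k]=max(best[k],s)
    tot+=best/best.std()
    print(n,np.argsort(-best)[:6],best[np.argsort(-best)[:6]].round(2),best.mean().round(2))
b=np.degrees(a[tot.argmax()]);print("best",b,"nut_run cands",[(np.degrees(TH)-b+60*k)*np.pi/180 for k in range(-1,3)])
E
```

```text
wrist2 [2 3 1 4 0 5] [11.2  11.1  11.02 10.88 10.77 10.49] 6.88
wrist4 [4 3 2 1 0 5] [10.47 10.46 10.46 10.45 10.21 10.19] 6.78
wrist6 [4 5 6 7 3 1] [7.49 7.45 7.42 7.41 7.4  7.38] 6.41
wrist1 [ 2  1  3  0  4 59] [12.51 12.48 12.35 12.29 12.13 12.07] 8.56
best 2.0 nut_run cands [np.float64(-0.8361041362364844), np.float64(0.2110934149601134), np.float64(1.258290966156711), np.float64(2.305488517353309)]
```

Nut flats lie at 2° (mod 60°), so nut_run is about 0.21 and needs 68° clockwise. Next I'll get the open fingertip height from wrist6, using the known pad spacing.

```bash
python3 - <<'E'
from h import *
from workcell import bot
c=np.load("wrist6.npz");f=c["intrinsics"][0,0];W=c["world_to_cam"];cam=-W[:3,:3].T@W[:3,3]
o,p,y=state();print("grip now",o["grip_width"],"f",f,"tcp",p)
ty=np.array([np.sin(y),-np.cos(y),0])
for w in(.0723,.08):
  for (l,r,v,nm) in((188,326,241,"inner tip front"),):
    Z=f*w/(r-l);d=np.linalg.inv(c["intrinsics"])@[(l+r)/2,v,1];q=cam+W[:3,:3].T@(d*Z);print(w,nm,q,"behind TCP",q[2]-p[2],"y off",(q-p)@ty)
# shut: whole width in wrist4 243..271 row 233
for w in(.012,.0145,.018,.022,.029):
    c4=np.load("wrist4.npz");W=c4["world_to_cam"];cam=-W[:3,:3].T@W[:3,3];d=np.linalg.inv(c4["intrinsics"])@[257,233,1]
    q=cam+W[:3,:3].T@(d*f*w/28);print("shut",w,q,q[2]-.0604,(q-[.63,.0655,.06])@ty)
E
```

```text
grip now 0.07922462322850617 f 285.13880148040596 tcp [ 0.56495321 -0.02224453  0.15088499]
0.0723 inner tip front [ 0.56210396 -0.01335454  0.16900298] behind TCP 0.018117991031578573 y off -0.009318679437150923
0.08 inner tip front [ 0.56404622 -0.02079019  0.15479195] behind TCP 0.003906965786747485 y off -0.0016336468180042493
shut 0.012 [0.62351872 0.09085165 0.1012727 ] 0.04087269839462048 -0.0261670259963762
shut 0.0145 [0.62639866 0.07960897 0.07829989] 0.017899889452593694 -0.0145613377250644
shut 0.018 [0.63043059 0.06386921 0.04613796] -0.014262043066243756 0.0016866258547720773
shut 0.022 [0.6350385  0.04588091 0.00938146] -0.0510185373734866 0.02025572708887092
shut 0.029 [ 0.64310234  0.0144014  -0.0549424 ] -0.11534240241116159 0.052751654248543924
```

```bash
python3 - <<'E'
from h import *
o,p,y=state();print(o["grip_width"])
rel(p,y,[(.5512,.0328,.15,np.radians(62)),(.5512,.0328,.037,np.radians(62))])
E
```

```text
0.07922462322850617
[0.03, -5.67, 0.09, -47.66]
[0.03, -5.67, 11.39, -47.66]
```

Request:
{"op": "play_rows", "data": {
  "motion": [
    {"fingers": -1, "translation": [0, -2, 0], "roll": -7},
    {"fingers": -1, "translation": [0, -4, 0], "roll": -14},
    {"fingers": -1, "translation": [0, -5.7, 0], "roll": -21},
    {"fingers": -1, "translation": [0, -5.7, 0], "roll": -28},
    {"fingers": -1, "translation": [0, -5.7, 0], "roll": -35},
    {"fingers": -1, "translation": [0, -5.7, 0], "roll": -42},
    {"fingers": -1, "translation": [0, -5.7, 1], "roll": -47.7},
    {"fingers": -1, "translation": [0, -5.7, 3], "roll": -47.7},
    {"fingers": -1, "translation": [0, -5.7, 6], "roll": -47.7},
    {"fingers": -1, "translation": [0, -5.7, 8.5], "roll": -47.7},
    {"fingers": -1, "translation": [0, -5.7, 10], "roll": -47.7},
    {"fingers": -1, "translation": [0, -5.7, 11.2], "roll": -47.7},
    {"fingers": -1, "translation": [0, -5.7, 11.4], "roll": -47.7},
    {"fingers": -1, "translation": [0, -5.7, 11.4], "roll": -47.7}
  ]
}}

```text
clock: 11.42
eef_pos: [0.5496, 0.0339, 0.0349]
tool_rot: [0.857, 0.516, -0.001, -0.001]
ft_force: [0.3, 0.0, -0.1]
grip_width: 0.0857
```

Request:
{"op": "play_rows", "data": {
  "motion": [
    {"fingers": -0.4, "translation": [0, 0, 0], "roll": 0},
    {"fingers": -0.2, "translation": [0, 0, 0], "roll": 0},
    {"fingers": 0, "translation": [0, 0, 0], "roll": 0},
    {"fingers": 0.1, "translation": [0, 0, 0], "roll": 0},
    {"fingers": 0.2, "translation": [0, 0, 0], "roll": 0},
    {"fingers": 0.2, "translation": [0, 0, 0], "roll": 0}
  ]
}}

```text
clock: 11.92
eef_pos: [0.5508, 0.0331, 0.0376]
tool_rot: [0.857, 0.515, 0.001, 0.0]
ft_force: [-0.4, 0.4, 5.6]
grip_width: 0.0407
```

The grip is 0.041 wide, which matches the flats. Turning clockwise.

Request:
{"op": "play_rows", "data": {
  "motion": [
    {"fingers": 0.3, "translation": [0, 0, 0], "roll": 3},
    {"fingers": 0.3, "translation": [0, 0, 0], "roll": 7},
    {"fingers": 0.3, "translation": [0, 0, 0], "roll": 12},
    {"fingers": 0.3, "translation": [0, 0, 0], "roll": 17},
    {"fingers": 0.3, "translation": [0, 0, 0], "roll": 22},
    {"fingers": 0.3, "translation": [0, 0, 0], "roll": 27},
    {"fingers": 0.3, "translation": [0, 0, 0], "roll": 32},
    {"fingers": 0.3, "translation": [0, 0, 0], "roll": 37},
    {"fingers": 0.3, "translation": [0, 0, 0], "roll": 42},
    {"fingers": 0.3, "translation": [0, 0, 0], "roll": 47},
    {"fingers": 0.3, "translation": [0, 0, 0], "roll": 52},
    {"fingers": 0.3, "translation": [0, 0, 0], "roll": 57},
    {"fingers": 0.3, "translation": [0, 0, 0], "roll": 61},
    {"fingers": 0.3, "translation": [0, 0, 0], "roll": 63},
    {"fingers": 0.3, "translation": [0, 0, 0], "roll": 63}
  ]
}}

```text
clock: 13.17
eef_pos: [0.5518, 0.0337, 0.0376]
tool_rot: [1.0, -0.009, 0.002, -0.001]
ft_force: [1.8, 3.8, 4.9]
grip_width: 0.0408
```

```bash
python3 - <<'E'
from h import *
o,p,y=state();print(p,np.degrees(y),o["ft_force"],o["ft_torque"],o["grip_width"])
E
```

```text
[0.55183679 0.03366233 0.03762104] -0.9973554458665607 [1.75387525 3.78853218 4.93439405] [ 0.53479074 -0.46601227 -0.15144424] 0.04083117932195206
```

Request:
{"op": "play_rows", "data": {
  "motion": [
    {"fingers": 0.3, "translation": [0, 0, 0], "roll": 1},
    {"fingers": 0.3, "translation": [0, 0, 0], "roll": 2},
    {"fingers": 0.3, "translation": [0, 0, 0], "roll": 3},
    {"fingers": 0.3, "translation": [0, 0, 0], "roll": 4},
    {"fingers": 0.3, "translation": [0, 0, 0], "roll": 4}
  ]
}}

```text
clock: 13.58
eef_pos: [0.5519, 0.0337, 0.0376]
tool_rot: [0.999, -0.043, 0.002, -0.001]
ft_force: [3.0, 3.2, 6.1]
grip_width: 0.0407
```

```bash
python3 - <<'E'
from h import *
o,p,y=state();print(p,np.degrees(y),o["ft_force"],o["ft_torque"],o["grip_width"])
E
```

```text
[0.55191564 0.03365574 0.0376    ] -4.982166307136485 [3.04798966 3.23087505 6.09157507] [ 0.7406828  -0.56515149 -0.11805539] 0.04067503267966714
```

Request:
{"op": "play_rows", "data": {
  "motion": [
    {"fingers": 0.3, "translation": [0, 0, 0], "roll": 1},
    {"fingers": 0.3, "translation": [0, 0, 0], "roll": 2},
    {"fingers": 0.3, "translation": [0, 0, 0], "roll": 2}
  ]
}}

```text
clock: 13.83
eef_pos: [0.552, 0.0336, 0.0376]
tool_rot: [0.998, -0.06, 0.002, -0.001]
ft_force: [3.0, 3.8, 6.3]
grip_width: 0.0416
```

```bash
python3 - <<'E'
from h import *
o,p,y=state();print(p,np.degrees(y),o["ft_force"],o["ft_torque"],o["grip_width"])
E
```

```text
[0.55197579 0.03363877 0.03761896] -6.900400989833305 [2.98631103 3.84133572 6.29379333] [ 0.71063553 -0.57490672  0.42652229] 0.04159439849778272
```

The stop is felt: torque jumped about 0.55 N m at a yaw near −6.5°. I'll let go and rise.

Request:
{"op": "play_rows", "data": {
  "motion": [
    {"fingers": 0.3, "translation": [0, 0, 0], "roll": 0},
    {"fingers": -0.3, "translation": [0, 0, 0], "roll": 0},
    {"fingers": -0.7, "translation": [0, 0, 0], "roll": 0},
    {"fingers": -1, "translation": [0, 0, 0], "roll": 0},
    {"fingers": -1, "translation": [0, 0, 0], "roll": 0},
    {"fingers": -1, "translation": [0, 0, 0], "roll": 0},
    {"fingers": -1, "translation": [0, 0, -2], "roll": 0},
    {"fingers": -1, "translation": [0, 0, -5], "roll": 0},
    {"fingers": -1, "translation": [0, 0, -9], "roll": 0},
    {"fingers": -1, "translation": [0, 0, -11], "roll": 0},
    {"fingers": -1, "translation": [0, 0, -11], "roll": 0}
  ]
}}

```text
clock: 14.75
eef_pos: [0.5534, 0.0329, 0.152]
tool_rot: [0.998, -0.061, 0.005, -0.0]
ft_force: [1.5, -0.1, -0.3]
grip_width: 0.0853
```

```bash
python3 - <<'E'
from h import *
o,p,y=state();print(p,np.degrees(y),o["ft_force"],o["grip_width"])
O=np.array([.5925,-.1863]);d=np.array([np.cos(1.723),np.sin(1.723)]);g=O-.11*d
rel(p,y,[(*g,.12,.152),(*g,.03,.152)])
E
```

```text
[0.55338518 0.03288674 0.15195634] -6.993758628394853 [ 1.48368308 -0.06097175 -0.25558951] 0.08531340632822944
[9.53, 31.87, 3.2, -15.7]
[9.53, 31.87, 12.2, -15.7]
```

Request:
{"op": "play_rows", "data": {
  "motion": [
    {"fingers": -1, "translation": [1.2, 4, 0], "roll": -5},
    {"fingers": -0.5, "translation": [2.4, 8, 0], "roll": -10},
    {"fingers": 0, "translation": [3.6, 12, 0], "roll": -15.7},
    {"fingers": 0, "translation": [4.8, 16, 0], "roll": -15.7},
    {"fingers": 0, "translation": [6, 20, 0], "roll": -15.7},
    {"fingers": 0, "translation": [7.2, 24, 1], "roll": -15.7},
    {"fingers": 0, "translation": [8.4, 28, 2], "roll": -15.7},
    {"fingers": 0, "translation": [9.5, 31.9, 3.2], "roll": -15.7},
    {"fingers": 0, "translation": [9.5, 31.9, 3.2], "roll": -15.7},
    {"fingers": 0, "translation": [9.5, 31.9, 3.2], "roll": -15.7},
    {"fingers": 0, "translation": [9.5, 31.9, 3.2], "roll": -15.7}
  ]
}}

```text
clock: 15.67
eef_pos: [0.6043, -0.2951, 0.1126]
tool_rot: [0.997, 0.075, -0.001, -0.001]
ft_force: [0.5, -0.5, -1.2]
grip_width: 0.0426
```

```bash
python3 - <<'E'
from h import *
from workcell import bot
c=bot.camera("wrist");np.savez("wrist7.npz",**c)
cv2.imwrite("pics/wrist7.png",cv2.resize(c["pixels"][:,:,::-1],(800,600),interpolation=cv2.INTER_CUBIC))
o,p,y=state();print(p,np.degrees(y),o["grip_width"])
E
```

```text
[ 0.60485301 -0.29435489  0.11357542] 8.7421537746135 0.04294808374738883
```

View pics/wrist7.png

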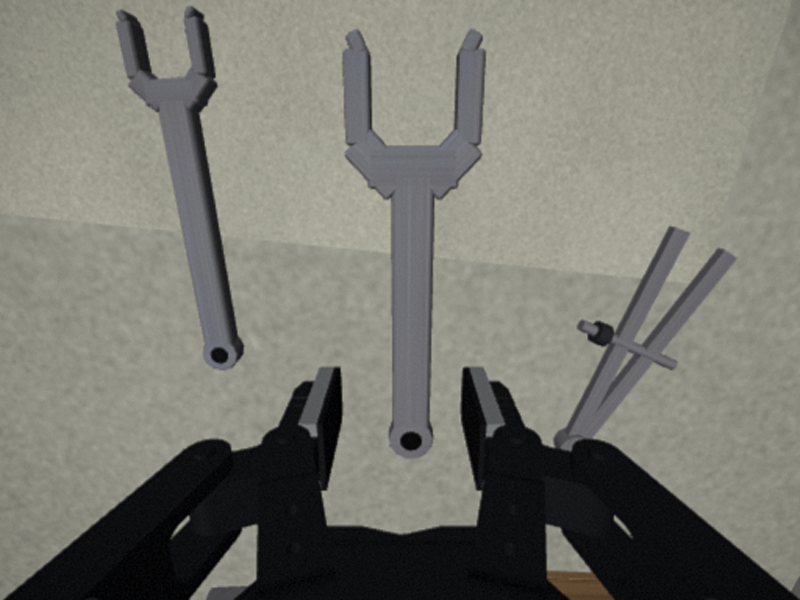

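The wrist view shows the big wrench upright in the image: eye at (410,441), handle centre at column 412, throat at (415,148). The jaws straddle it slightly to the left (centre 401). Measuring its pose.

```bash
python3 - <<'E'
from h import *
c=np.load("wrist7.npz");o,p,y=state()
f=lambda u,v:ray(c,((u+.5)/1.5625-.5,(v+.5)/1.5625-.5),.014)
e=f(410,441);t=f(416,149);tp=(f(352,40)+f(474,40))/2;d=tp-e
w=np.arctan2(d[1],d[0]);print("eye",e,"throat",t,"tips",tp,np.hypot(*d[:2]),w)
hl,hr=f(391,300),f(433,300);print("handle width",np.hypot(*(hl-hr)[:2]))
u=d[:2]/np.hypot(*d[:2]);O=t[:2]+.026*u;print("origin",O,"from eye",e[:2]+.21*u)
ml=(hl+hr)[:2]/2;g=ml+u*((O-.11*u-ml)@u);print("grasp",g)
rel(p,y,[(*g,.03,w-np.pi/2),(*g,.0,w-np.pi/2)])
E
```

```text
eye [ 0.62439378 -0.3931633   0.014     ] throat [ 0.5989827  -0.21212678  0.014     ] tips [ 0.58927984 -0.16176085  0.014     ] 0.2340514553097432 1.721391481629988
handle width 0.024832154284837097
origin [ 0.59508201 -0.18642105] from eye [ 0.5928882  -0.18554009]
grasp [ 0.61012612 -0.29539743]
[0.51, 0.18, 8.36, 0.11]
[0.51, 0.18, 11.36, 0.11]
```

Request:
{"op": "play_rows", "data": {
  "motion": [
    {"fingers": 0, "translation": [0.3, 0.1, 2], "roll": 0},
    {"fingers": 0, "translation": [0.3, 0.1, 5], "roll": 0},
    {"fingers": 0, "translation": [0.3, 0.1, 8], "roll": 0},
    {"fingers": 0, "translation": [0.3, 0.1, 9], "roll": 0},
    {"fingers": 0, "translation": [0.3, 0.1, 9], "roll": 0},
    {"fingers": 0, "translation": [0.3, 0.1, 9], "roll": 0}
  ]
}}

```text
clock: 16.22
eef_pos: [0.6088, -0.2946, 0.025]
tool_rot: [0.997, 0.077, -0.0, -0.0]
ft_force: [0.2, -0.7, 1.3]
grip_width: 0.043
```

```bash
python3 - <<'E'
from h import *
o,p,y=state();print(p,np.degrees(y),o["ft_force"],o["grip_width"])
rel(p,y,[(.6101,-.2954,.0,.1506)])
E
```

```text
[ 0.60878718 -0.29463748  0.0250154 ] 8.814227049824437 [ 0.17495399 -0.65878269  1.28258159] 0.04296965039602009
[0.12, 0.1, 2.5, 0.19]
```

Request:
{"op": "play_rows", "data": {
  "motion": [
    {"fingers": 0, "translation": [0.1, 0.1, 0.4], "roll": 0},
    {"fingers": 0, "translation": [0.1, 0.1, 0.8], "roll": 0},
    {"fingers": 0, "translation": [0.1, 0.1, 0.8], "roll": 0}
  ]
}}

```text
clock: 16.47
eef_pos: [0.6104, -0.297, 0.0173]
tool_rot: [0.997, 0.076, 0.001, 0.001]
ft_force: [-0.6, 0.2, -0.2]
grip_width: 0.0426
```

Request:
{"op": "play_rows", "data": {
  "motion": [
    {"fingers": 0, "translation": [0, 0, 0.3], "roll": 0},
    {"fingers": 0, "translation": [0, 0, 0.6], "roll": 0},
    {"fingers": 0, "translation": [0, 0, 0.6], "roll": 0}
  ]
}}

```text
clock: 16.72
eef_pos: [0.6092, -0.2966, 0.0098]
tool_rot: [0.997, 0.076, -0.0, -0.0]
ft_force: [0.5, 0.5, -0.6]
grip_width: 0.0429
```

Request:
{"op": "play_rows", "data": {
  "motion": [
    {"fingers": 0, "translation": [0, 0, 0.3], "roll": 0},
    {"fingers": 0, "translation": [0, 0, 0.5], "roll": 0},
    {"fingers": 0, "translation": [0, 0, 0.5], "roll": 0}
  ]
}}

```text
clock: 16.97
eef_pos: [0.6092, -0.2965, 0.0046]
tool_rot: [0.997, 0.076, -0.0, -0.0]
ft_force: [-0.4, 0.2, -0.0]
grip_width: 0.0427
```

Request:
{"op": "play_rows", "data": {
  "motion": [
    {"fingers": 0, "translation": [0, 0, 0.2], "roll": 0},
    {"fingers": 0, "translation": [0, 0, 0.4], "roll": 0},
    {"fingers": 0, "translation": [0, 0, 0.4], "roll": 0}
  ]
}}

```text
clock: 17.22
eef_pos: [0.6093, -0.2966, 0.0008]
tool_rot: [0.997, 0.076, -0.0, -0.0]
ft_force: [-0.6, 0.6, -0.2]
grip_width: 0.0428
```

Request:
{"op": "play_rows", "data": {
  "motion": [
    {"fingers": 0, "translation": [0, 0, 0.2], "roll": 0},
    {"fingers": 0, "translation": [0, 0, 0.4], "roll": 0},
    {"fingers": 0, "translation": [0, 0, 0.4], "roll": 0}
  ]
}}

```text
clock: 17.47
eef_pos: [0.6093, -0.2965, -0.0032]
tool_rot: [0.997, 0.076, -0.0, -0.0]
ft_force: [0.3, -0.7, -0.4]
grip_width: 0.043
```

Request:
{"op": "play_rows", "data": {
  "motion": [
    {"fingers": 0, "translation": [0, 0, 0.2], "roll": 0},
    {"fingers": 0, "translation": [0, 0, 0.3], "roll": 0},
    {"fingers": 0, "translation": [0, 0, 0.3], "roll": 0}
  ]
}}

```text
clock: 17.72
eef_pos: [0.6094, -0.2966, -0.0061]
tool_rot: [0.997, 0.076, -0.0, -0.0]
ft_force: [-0.3, -0.1, 0.1]
grip_width: 0.043
```

Request:
{"op": "play_rows", "data": {
  "motion": [
    {"fingers": 0, "translation": [0, 0, 0.2], "roll": 0},
    {"fingers": 0, "translation": [0, 0, 0.3], "roll": 0},
    {"fingers": 0, "translation": [0, 0, 0.3], "roll": 0}
  ]
}}

```text
clock: 17.97
eef_pos: [0.6094, -0.2966, -0.009]
tool_rot: [0.997, 0.076, -0.0, -0.0]
ft_force: [0.6, 0.9, -0.2]
grip_width: 0.0426
```

Request:
{"op": "play_rows", "data": {
  "motion": [
    {"fingers": 0.2, "translation": [0, 0, 0], "roll": 0},
    {"fingers": 0.4, "translation": [0, 0, 0], "roll": 0},
    {"fingers": 0.7, "translation": [0, 0, 0], "roll": 0},
    {"fingers": 0.7, "translation": [0, 0, 0], "roll": 0},
    {"fingers": 0.7, "translation": [0, 0, 0], "roll": 0}
  ]
}}

```text
clock: 18.38
eef_pos: [0.6102, -0.297, -0.0076]
tool_rot: [0.997, 0.076, 0.001, 0.0]
ft_force: [-0.6, 0.6, 6.2]
grip_width: 0.0226
```

The handle is gripped, reading 22.6 mm (it reads about 1.3 mm low, as it did on the nut). Lifting and moving to a stand-off 70 mm short of the nut.

```bash
python3 - <<'E'
from h import *
o,p,y=state();print(p,np.degrees(y),o["ft_force"],o["grip_width"])
w=np.radians(-6.5);rel(p,y,[(p[0],p[1],.08,y),(.5314,-.1483,.08,w),(.5314,-.1483,.0425,w)])
E
```

```text
[ 0.6102404  -0.29704518 -0.00761209] 8.71565466523912 [-0.61868759  0.64492458  6.16307812] 0.022632240642846316
[0.0, 0.0, -8.76, 0.0]
[-5.54, -15.9, -8.76, 15.22]
[-5.54, -15.9, -5.01, 15.22]
```

Request:
{"op": "play_rows", "data": {
  "motion": [
    {"fingers": 0.8, "translation": [0, 0, -0.5], "roll": 0},
    {"fingers": 0.8, "translation": [0, 0, -2], "roll": 0},
    {"fingers": 0.8, "translation": [0, 0, -4], "roll": 0},
    {"fingers": 0.8, "translation": [0, 0, -6], "roll": 0},
    {"fingers": 0.8, "translation": [0, 0, -8], "roll": 0},
    {"fingers": 0.8, "translation": [0, 0, -8.8], "roll": 0},
    {"fingers": 0.8, "translation": [-0.5, -1.5, -8.8], "roll": 1.5},
    {"fingers": 0.8, "translation": [-1.2, -3.5, -8.8], "roll": 4},
    {"fingers": 0.8, "translation": [-2, -6, -8.8], "roll": 7},
    {"fingers": 0.8, "translation": [-3, -8.5, -8.8], "roll": 10},
    {"fingers": 0.8, "translation": [-4, -11, -8.8], "roll": 13},
    {"fingers": 0.8, "translation": [-4.8, -13.5, -8.8], "roll": 15.2},
    {"fingers": 0.8, "translation": [-5.3, -15.2, -8.8], "roll": 15.2},
    {"fingers": 0.8, "translation": [-5.5, -15.9, -8.8], "roll": 15.2},
    {"fingers": 0.8, "translation": [-5.5, -15.9, -8.8], "roll": 15.2},
    {"fingers": 0.8, "translation": [-5.5, -15.9, -8.8], "roll": 15.2}
  ]
}}

```text
clock: 19.72
eef_pos: [0.5313, -0.1481, 0.0789]
tool_rot: [0.998, -0.056, -0.0, 0.0]
ft_force: [-0.3, 0.1, -3.4]
grip_width: 0.0226
```

```bash
python3 - <<'E'
from h import *
from workcell import bot
c=bot.camera("scene");np.savez("scene8.npz",**c);t=bot.camera("wrist");np.savez("wrist8.npz",**t)
o,p,y=state();print(p,np.degrees(y),o["ft_force"],o["grip_width"])
a=cv2.resize(c["pixels"][95:295,110:370,::-1],(520,400),interpolation=cv2.INTER_CUBIC)
b=t["pixels"][:,130:390,::-1]
im=np.zeros((400,780,3),np.uint8);im[:,:520]=a;im[:384,520:]=b
cv2.imwrite("pics/both8.png",im)
E
```

```text
[ 0.53188205 -0.14885223  0.07914584] -6.526071738636417 [ 0.27539295  0.32127959 -3.84792182] 0.02244943493565911
```

View pics/both8.png

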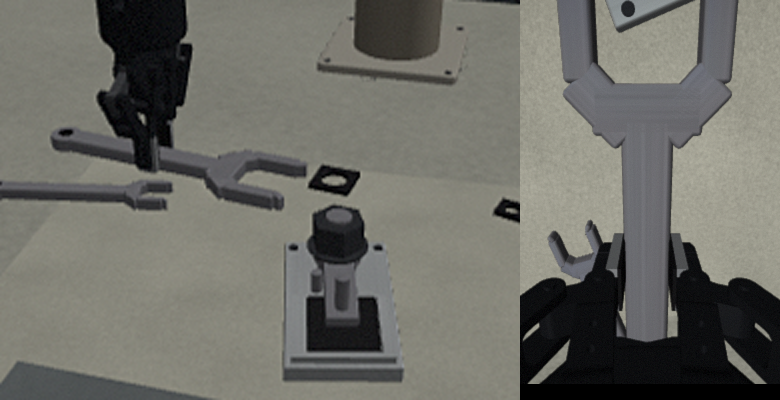

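The wrench is held level. In the wrist part the throat is at column 258, row 83, in line with the handle, and the fixture lies ahead. Checking the grip offset.

```bash
python3 - <<'E'
from h import *
c=np.load("wrist8.npz");o,p,y=state()
for z in(.095,.1007,.106):
    q=ray(c,(257.5,83),z)-p;tx=np.array([np.cos(y),np.sin(y)]);ty=np.array([np.sin(y),-np.cos(y)])
    print(z,"lateral",q[:2]@tx,"ahead",-q[:2]@ty)
s=ray(c,(258,40),.1);
rel(p,y,[(.5314,-.1483,.0425,np.radians(-6.5)),(.5393,-.0788,.0425,np.radians(-6.5))])
E
```

```text
0.095 lateral -0.0004287261160696096 ahead 0.08756374737156265
0.1007 lateral -0.00044580573196204183 ahead 0.0873361144761034
0.106 lateral -0.00046168677831803437 ahead 0.087124455818922
[-0.05, -0.05, 3.66, -0.03]
[-0.06, -7.04, 3.66, -0.03]
```

Request:
{"op": "play_rows", "data": {
  "motion": [
    {"fingers": 0.8, "translation": [0, 0, 1.5], "roll": 0},
    {"fingers": 0.8, "translation": [0, 0, 3], "roll": 0},
    {"fingers": 0.8, "translation": [0, 0, 3.7], "roll": 0},
    {"fingers": 0.8, "translation": [0, 0, 3.7], "roll": 0},
    {"fingers": 0.8, "translation": [0, -1, 3.7], "roll": 0},
    {"fingers": 0.8, "translation": [0, -2, 3.7], "roll": 0},
    {"fingers": 0.8, "translation": [0, -3, 3.7], "roll": 0},
    {"fingers": 0.8, "translation": [0, -4, 3.7], "roll": 0},
    {"fingers": 0.8, "translation": [0, -4.5, 3.7], "roll": 0},
    {"fingers": 0.8, "translation": [0, -5, 3.7], "roll": 0},
    {"fingers": 0.8, "translation": [0, -5, 3.7], "roll": 0}
  ]
}}

```text
clock: 20.73
eef_pos: [0.5371, -0.0968, 0.0426]
tool_rot: [0.998, -0.056, 0.0, -0.0]
ft_force: [-0.1, 0.3, -2.9]
grip_width: 0.0224
```

Request:
{"op": "play_rows", "data": {
  "motion": [
    {"fingers": 0.8, "translation": [0, -0.5, 0], "roll": 0},
    {"fingers": 0.8, "translation": [0, -1.0, 0], "roll": 0},
    {"fingers": 0.8, "translation": [0, -1.4, 0], "roll": 0},
    {"fingers": 0.8, "translation": [0, -1.8, 0], "roll": 0},
    {"fingers": 0.8, "translation": [0, -1.8, 0], "roll": 0}
  ]
}}

```text
clock: 21.15
eef_pos: [0.5389, -0.0796, 0.0422]
tool_rot: [0.998, -0.056, -0.0, -0.0]
ft_force: [0.0, 0.7, -3.4]
grip_width: 0.0222
```

```bash
python3 - <<'E'
from h import *
o,p,y=state();print(p,np.degrees(y),o["ft_force"],o["ft_torque"])
S2=np.array([.552,.0325]);v=p[:2]-S2;L=np.hypot(*v);a=np.arctan2(v[1],v[0]);print("L",L,"handle ang",np.degrees(a))
rel(p,y,[(*(S2+.112*np.array([np.cos(a-t),np.sin(a-t)])),p[2],y-t) for t in np.radians(np.arange(0,46,3))])
E
```

```text
[ 0.53887101 -0.07957102  0.04224196] -6.440351147945586 [ 0.00682159  0.66539448 -3.36407196] [-0.14298816  0.09894799  0.01064461]
L 0.11283741877558266 handle ang -96.68168153803911
[0.0, -0.08, -0.0, 0.0]
[-0.59, -0.1, -0.0, 3.0]
[-1.17, -0.15, -0.0, 6.0]
[-1.75, -0.23, -0.0, 9.0]
[-2.33, -0.34, -0.0, 12.0]
[-2.9, -0.48, -0.0, 15.0]
[-3.46, -0.65, -0.0, 18.0]
[-4.01, -0.84, -0.0, 21.0]
[-4.55, -1.07, -0.0, 24.0]
[-5.08, -1.33, -0.0, 27.0]
[-5.59, -1.61, -0.0, 30.0]
[-6.09, -1.92, -0.0, 33.0]
[-6.57, -2.25, -0.0, 36.0]
[-7.04, -2.61, -0.0, 39.0]
[-7.48, -2.99, -0.0, 42.0]
[-7.91, -3.4, -0.0, 45.0]
```

Request:
{"op": "play_rows", "data": {
  "motion": [
    {"fingers": 0.8, "translation": [-0.3, -0.1, 0], "roll": 1.5},
    {"fingers": 0.8, "translation": [-0.6, -0.1, 0], "roll": 3},
    {"fingers": 0.8, "translation": [-1.2, -0.15, 0], "roll": 6},
    {"fingers": 0.8, "translation": [-1.75, -0.25, 0], "roll": 9},
    {"fingers": 0.8, "translation": [-2.3, -0.35, 0], "roll": 12},
    {"fingers": 0.8, "translation": [-2.9, -0.5, 0], "roll": 15},
    {"fingers": 0.8, "translation": [-3.45, -0.65, 0], "roll": 18},
    {"fingers": 0.8, "translation": [-4.0, -0.85, 0], "roll": 21},
    {"fingers": 0.8, "translation": [-4.55, -1.05, 0], "roll": 24},
    {"fingers": 0.8, "translation": [-4.55, -1.05, 0], "roll": 24}
  ]
}}

```text
clock: 21.98
eef_pos: [0.4948, -0.0644, 0.0425]
tool_rot: [0.965, -0.263, 0.0, -0.0]
ft_force: [2.0, 1.2, -4.3]
grip_width: 0.0221
```

```bash
python3 - <<'E'
from h import *
o,p,y=state();print(p,np.degrees(y),o["ft_force"],o["ft_torque"],o["grip_width"])
E
```

```text
[ 0.49481248 -0.06436049  0.04250465] -30.487631258610275 [ 2.02044424  1.21462863 -4.28213413] [ 0.0027913  -0.11137996  0.21020577] 0.022065671862748812
```

Request:
{"op": "play_rows", "data": {
  "motion": [
    {"fingers": 0.8, "translation": [-0.6, 0, 0], "roll": 3},
    {"fingers": 0.8, "translation": [-1.2, -0.05, 0], "roll": 6},
    {"fingers": 0.8, "translation": [-1.75, -0.15, 0], "roll": 9},
    {"fingers": 0.8, "translation": [-2.15, -0.2, 0], "roll": 11},
    {"fingers": 0.8, "translation": [-2.15, -0.2, 0], "roll": 11}
  ]
}}

```text
clock: 22.4
eef_pos: [0.4776, -0.052, 0.0425]
tool_rot: [0.935, -0.353, 0.0, -0.0]
ft_force: [1.4, -0.2, -5.1]
grip_width: 0.0224
```

```bash
cat > st.py <<'E'
from h import *
o,p,y=state();S2=np.array([.552,.0325]);r=p[:2]-S2;F=o["ft_force"]
print(p,np.degrees(y),F,o["ft_torque"],o["grip_width"],"Tz@stud",r[0]*F[1]-r[1]*F[0]+o["ft_torque"][2],"L",np.hypot(*r))
E
python3 st.py
```

```text
[ 0.47761784 -0.05202904  0.04250384] -41.39584021120721 [ 1.37282147 -0.15456369 -5.12322737] [-0.09669575 -0.03931234  0.38916679] 0.02237250040569626 Tz@stud 0.5167068482002295 L 0.11259602301048932
```

Request:
{"op": "play_rows", "data": {
  "motion": [
    {"fingers": 0.8, "translation": [-0.2, 0, 0], "roll": 1},
    {"fingers": 0.8, "translation": [-0.4, 0, 0], "roll": 2},
    {"fingers": 0.8, "translation": [-0.6, 0, 0], "roll": 3},
    {"fingers": 0.8, "translation": [-0.6, 0, 0], "roll": 3}
  ]
}}

```text
clock: 22.73
eef_pos: [0.4732, -0.0479, 0.0424]
tool_rot: [0.926, -0.379, 0.0, -0.0]
ft_force: [1.6, -0.3, -4.0]
grip_width: 0.0224
```

```bash
python3 st.py
```

```text
[ 0.47318757 -0.04794549  0.04244545] -44.5047927778534 [ 1.63826006 -0.26635155 -4.03133817] [ 0.04844851 -0.31165906  0.32348286] 0.022370140506063542 Tz@stud 0.4762652946332271 L 0.11261827354618156
```

Request:
{"op": "play_rows", "data": {
  "motion": [
    {"fingers": 0.8, "translation": [-0.2, 0, 0], "roll": 1},
    {"fingers": 0.8, "translation": [-0.4, 0, 0], "roll": 2},
    {"fingers": 0.8, "translation": [-0.6, 0, 0], "roll": 3},
    {"fingers": 0.8, "translation": [-0.6, 0, 0], "roll": 3}
  ]
}}

```text
clock: 23.07
eef_pos: [0.4689, -0.0436, 0.0425]
tool_rot: [0.915, -0.403, 0.0, -0.0]
ft_force: [2.9, 0.9, -4.4]
grip_width: 0.0224
```

```bash
python3 st.py
```

```text
[ 0.46892679 -0.04360726  0.04251618] -47.533113449178245 [ 2.85667349  0.90956751 -4.39394281] [ 0.09140209 -0.49404122  0.32392115] 0.022371345901160283 Tz@stud 0.4657740573008279 L 0.11266531431202995
```

Request:
{"op": "play_rows", "data": {
  "motion": [
    {"fingers": 0.8, "translation": [-0.2, 0, 0], "roll": 1},
    {"fingers": 0.8, "translation": [-0.4, 0, 0], "roll": 2},
    {"fingers": 0.8, "translation": [-0.6, 0, 0], "roll": 3},
    {"fingers": 0.8, "translation": [-0.6, 0, 0], "roll": 3}
  ]
}}

```text
clock: 23.4
eef_pos: [0.465, -0.0391, 0.0425]
tool_rot: [0.904, -0.427, 0.001, -0.0]
ft_force: [4.7, 2.4, -4.9]
grip_width: 0.0222
```

```bash
python3 st.py
```

```text
[ 0.46496566 -0.0391458   0.04253021] -50.54349123939941 [ 4.72132672  2.42131205 -4.88584926] [ 0.24624058 -0.80685903  0.25451512] 0.02222253846879548 Tz@stud 0.38204104294820973 L 0.11273019028800065
```

```bash
cat > fit.py <<'E'
from h import *
from workcell import bot
import sys
a=np.radians(np.arange(-30,30,1.))
for n in sys.argv[1:]:
    c=bot.camera(n);g=cv2.GaussianBlur(cv2.cvtColor(c["pixels"],cv2.COLOR_RGB2GRAY).astype(np.float32),(0,0),.8)
    cv2.imwrite(f"pics/fit_{n}.png",c["pixels"][:,:,::-1]);g=np.log(g+3)
    gx=cv2.Sobel(g,cv2.CV_32F,1,0);gy=cv2.Sobel(g,cv2.CV_32F,0,1)
    best=np.zeros(60);off=[0]*60
    for k,t in enumerate(a):
        for dx in np.arange(-.003,.0031,.001):
          for dy in np.arange(-.003,.0031,.001):
            V=[np.array([.552+dx+.02425*np.cos(t+np.pi/6+j*np.pi/3),.0325+dy+.02425*np.sin(t+np.pi/6+j*np.pi/3),.068]) for j in range(7)]
            s=0
            for j in range(6):
                P=proj(c,V[j]+np.linspace(.08,.92,20)[:,None]*(V[j+1]-V[j]))
                d=P[-1]-P[0];nn=np.array([-d[1],d[0]])/np.hypot(*d);m=P.astype(np.float32)[None]
                s+=abs((cv2.remap(gx,m[...,0],m[...,1],1)*nn[0]+cv2.remap(gy,m[...,0],m[...,1],1)*nn[1]).mean())
            if s>best[k]:best[k]=s;off[k]=(dx,dy)
    i=np.argsort(-best)[:10];print(n,"nut at",proj(c,[[.552,.0325,.068]]).round(),[(int(round(np.degrees(a[k]))),round(float(best[k]),2)) for k in i],off[i[0]],"mean",best.mean().round(2))
E
python3 fit.py wrist top scene
```

```text
wrist nut at [[259.   9.]] [(22, 3.96), (23, 3.95), (21, 3.88), (24, 3.87), (20, 3.65), (25, 3.62), (19, 3.41), (26, 3.32), (18, 3.18), (16, 3.06)] (np.float64(-0.002), np.float64(0.0)) mean 2.5
top nut at [[226. 187.]] [(16, 5.93), (15, 5.92), (17, 5.91), (14, 5.91), (18, 5.91), (13, 5.89), (19, 5.89), (12, 5.87), (20, 5.85), (11, 5.83)] (np.float64(-0.002), np.float64(0.001)) mean 5.25
scene nut at [[279. 204.]] [(24, 9.16), (23, 9.15), (22, 9.15), (25, 9.14), (26, 9.11), (21, 9.1), (17, 9.09), (19, 9.09), (16, 9.09), (15, 9.09)] (np.float64(-0.001), np.float64(0.0)) mean 8.76
```

Jaw geometry gives ±8° of play, so the stop should come at a wrench yaw of about −49°. The arm is right there, and the wrist-image fit (22°, i.e. nut_tight about 0.55) agrees. I'll push slightly further to feel the stop.

Request:
{"op": "play_rows", "data": {
  "motion": [
    {"fingers": 0.8, "translation": [-0.2, 0, 0], "roll": 1},
    {"fingers": 0.8, "translation": [-0.4, 0, 0], "roll": 2},
    {"fingers": 0.8, "translation": [-0.6, 0, 0], "roll": 3},
    {"fingers": 0.8, "translation": [-0.6, 0, 0], "roll": 3}
  ]
}}

```text
clock: 23.88
eef_pos: [0.4614, -0.035, 0.0426]
tool_rot: [0.893, -0.45, 0.001, -0.0]
ft_force: [5.4, -0.4, -4.8]
grip_width: 0.0221
```

```bash
python3 st.py; python3 fit.py wrist
```

```text
[ 0.46142421 -0.03501857  0.04263216] -53.506248173256786 [ 5.40244841 -0.36299172 -4.82410546] [-0.04685214 -0.84159517  0.45405216] 0.022141972458838137 Tz@stud 0.85169600667677 L 0.11297225821091873
wrist nut at [[258.   8.]] [(20, 4.0), (19, 3.95), (21, 3.9), (22, 3.79), (18, 3.68), (23, 3.55), (17, 3.48), (16, 3.27), (24, 3.23), (15, 3.06)] (np.float64(-0.002), np.float64(0.0)) mean 2.39
```

Request:
{"op": "play_rows", "data": {
  "motion": [
    {"fingers": 0.8, "translation": [-0.2, 0, 0], "roll": 1},
    {"fingers": 0.8, "translation": [-0.4, 0, 0], "roll": 2},
    {"fingers": 0.8, "translation": [-0.4, 0, 0], "roll": 2}
  ]
}}

```text
clock: 24.18
eef_pos: [0.4591, -0.0325, 0.0427]
tool_rot: [0.885, -0.465, 0.001, 0.001]
ft_force: [5.8, -0.3, -4.3]
grip_width: 0.0224
```

```bash
python3 st.py; python3 fit.py wrist
```

```text
[ 0.45911956 -0.03246521  0.04268274] -55.48133871995665 [ 5.83382416 -0.29331428 -4.28620719] [-0.47404111 -0.85034652  0.78378323] 0.022442664970241236 Tz@stud 1.1900219924737594 L 0.11334573075624872
wrist nut at [[257.   7.]] [(20, 3.91), (19, 3.87), (21, 3.79), (18, 3.75), (22, 3.6), (17, 3.5), (23, 3.37), (16, 3.22), (24, 3.07), (15, 3.03)] (np.float64(-0.002), np.float64(0.0)) mean 2.3
```

The stop is confirmed: torque is 1.19 N m and rising, and the nut image angle stays at 20° (nut_tight about 0.6). I'll ease off the load, lower the wrench onto the flange, and let go.

Request:
{"op": "play_rows", "data": {
  "motion": [
    {"fingers": 0.8, "translation": [0.3, 0, 0], "roll": -1.5},
    {"fingers": 0.8, "translation": [0.6, 0, 0], "roll": -3},
    {"fingers": 0.8, "translation": [0.9, 0, 0], "roll": -4.5},
    {"fingers": 0.8, "translation": [0.9, 0, 0.3], "roll": -4.5},
    {"fingers": 0.8, "translation": [0.9, 0, 0.6], "roll": -4.5},
    {"fingers": 0.8, "translation": [0.9, 0, 0.7], "roll": -4.5},
    {"fingers": 0.8, "translation": [0.9, 0, 0.7], "roll": -4.5}
  ]
}}

```text
clock: 24.82
eef_pos: [0.4637, -0.0391, 0.0357]
tool_rot: [0.902, -0.431, 0.0, -0.0]
ft_force: [0.7, 1.2, 3.4]
grip_width: 0.0223
```

```bash
python3 st.py; python3 fit.py wrist
```

```text
[ 0.46366434 -0.03911297  0.03565505] -51.02634561816166 [0.68844733 1.21587389 3.40663699] [ 0.51501785 -0.7248795   0.07706096] 0.022305946814317735 Tz@stud 0.01895769107420342 L 0.11371722289109416
wrist nut at [[259.   1.]] [(23, 3.76), (24, 3.67), (22, 3.66), (21, 3.59), (20, 3.52), (25, 3.49), (26, 3.3), (19, 3.19), (18, 3.08), (17, 2.99)] (np.float64(-0.002), np.float64(0.0)) mean 2.24
```

Request:
{"op": "play_rows", "data": {
  "motion": [
    {"fingers": 0.3, "translation": [0, 0, 0], "roll": 0},
    {"fingers": 0, "translation": [0, 0, 0], "roll": 0},
    {"fingers": -0.3, "translation": [0, 0, 0], "roll": 0},
    {"fingers": -0.5, "translation": [0, 0, 0], "roll": 0},
    {"fingers": -0.5, "translation": [0, 0, 0], "roll": 0},
    {"fingers": -0.5, "translation": [0, 0, -3], "roll": 0},
    {"fingers": -0.5, "translation": [0, 0, -7], "roll": 0},
    {"fingers": -0.5, "translation": [0, 0, -11], "roll": 0},
    {"fingers": -0.5, "translation": [0, 0, -15], "roll": 0},
    {"fingers": -0.5, "translation": [0, 5, -16], "roll": 0},
    {"fingers": -0.5, "translation": [0, 8, -16], "roll": 0},
    {"fingers": -0.5, "translation": [0, 8, -16], "roll": 0},
    {"fingers": -0.5, "translation": [0, 8, -16], "roll": 0},
    {"fingers": -0.5, "translation": [0, 8, -16], "roll": 0},
    {"fingers": -0.5, "translation": [0, 8, -16], "roll": 0},
    {"fingers": -0.5, "translation": [0, 8, -16], "roll": 0}
  ]
}}

```text
clock: 26.2
eef_pos: [0.4017, -0.0889, 0.1949]
tool_rot: [0.903, -0.43, -0.0, 0.0]
ft_force: [-0.0, 1.2, -0.4]
grip_width: 0.0642
```

```bash
python3 st.py; python3 fit.py wrist scene top; python3 - <<'E'
from workcell import bot
import numpy as np,cv2
a=bot.camera("scene")["pixels"].astype(int);b=bot.camera("scene")["pixels"].astype(int)
d=abs(a-b).max(2)[150:280,150:350];print("scene diff max",d.max(),(d>25).sum())
c=bot.camera("top")["pixels"];s=cv2.imread("pics/top0.png")[:,:,::-1]
m=lambda i:(cv2.cvtColor(i,cv2.COLOR_RGB2GRAY)[115:170,190:240]<45)
for i in(s,c):
    y,x=np.nonzero(m(i));print("blank dark px",len(x),x.min(),x.max(),y.min(),y.max())
E
```

```text
[ 0.40174164 -0.08893952  0.1948898 ] -50.913012914456274 [-0.04279469  1.1947611  -0.36281937] [0.01734056 0.03405065 0.02160845] 0.06419748332608088 Tz@stud -0.1631113588611129 L 0.1931971330002804
wrist nut at [[259. -51.]] [(-30, 0.0), (-29, 0.0), (-28, 0.0), (-27, 0.0), (-26, 0.0), (-25, 0.0), (-24, 0.0), (-23, 0.0), (-22, 0.0), (-21, 0.0)] 0 mean 0.0
scene nut at [[279. 204.]] [(25, 11.41), (26, 11.4), (27, 11.4), (24, 11.38), (28, 11.37), (23, 11.33), (29, 11.33), (-30, 11.28), (22, 11.27), (-29, 11.22)] (np.float64(-0.001), np.float64(0.0)) mean 10.49
top nut at [[226. 187.]] [(15, 7.88), (14, 7.88), (16, 7.87), (13, 7.87), (12, 7.85), (17, 7.83), (11, 7.82), (18, 7.79), (10, 7.76), (19, 7.73)] (np.float64(-0.001), np.float64(0.001)) mean 6.98
scene diff max 19 0
blank dark px 1194 4 43 7 49
blank dark px 685 4 43 7 49
```

The viewer limit is reached, so I'll check numerically: bring the wrist camera over the nut and refit.

Request:
{"op": "play_rows", "data": {
  "motion": [
    {"fingers": -0.5, "translation": [0, -4, 0], "roll": 0},
    {"fingers": -0.5, "translation": [0, -8, 0], "roll": 0},
    {"fingers": -0.5, "translation": [0, -12, 0], "roll": 0},
    {"fingers": -0.5, "translation": [0, -13, 0], "roll": 0},
    {"fingers": -0.5, "translation": [0, -13, 0], "roll": 0},
    {"fingers": -0.5, "translation": [0, -13, 0], "roll": 0}
  ]
}}

```text
clock: 27.0
eef_pos: [0.5018, -0.0073, 0.1946]
tool_rot: [0.903, -0.43, -0.001, 0.001]
ft_force: [-0.4, -0.4, 0.4]
grip_width: 0.0639
```

```bash
python3 st.py; python3 fit.py wrist; python3 - <<'E'
from h import *
from workcell import bot
c=bot.camera("wrist");p=c["pixels"]
# strap: pin top brightness near its stop place
u=proj(c,[[*pol(TH,.085),.068],[*pol(TH,.06),.036],[*pol(TH+.2,.06),.036],[*pol(TH,.097),.036]])
print(u.round(0).tolist(),[p[int(v),int(x)].tolist() for x,v in u if 0<=v<384 and 0<=x<512])
E
```

```text
[ 0.50180195 -0.00729397  0.19463594] -50.90132033029553 [-0.38727816 -0.42900342  0.40070238] [0.00333396 0.00055767 0.0246179 ] 0.06388071370860007 Tz@stud 0.030741695275723346 L 0.06405781852792235
wrist nut at [[259. 115.]] [(7, 6.56), (8, 6.56), (10, 6.54), (9, 6.54), (11, 6.53), (12, 6.52), (13, 6.51), (6, 6.46), (14, 6.46), (15, 6.45)] (np.float64(-0.002), np.float64(0.0)) mean 5.69
[[300.0, 23.0], [284.0, 57.0], [273.0, 52.0], [301.0, 18.0]] [[95, 96, 100], [105, 106, 112], [102, 104, 112], [96, 95, 99]]
```

```bash
python3 -c "
from workcell import bot
print(bot.job_done())"
```

```text
the job is handed in; nothing more can be done
None
```

I swung the strap over the blank, ran the nut down by hand, tightened it to its stop with the big wrench, and handed the job in at about 27 s of the 72 s allowed. No verdict is given. I could not confirm the nut's final angle precisely after letting go.

- **Strap:** It went against its stop pin, with about 13 N of push and no further movement. My first two passes missed the pin because the real fingertips sit about 10 to 20 mm behind the TCP, not 14 mm ahead of it as described.
- **Nut by hand:** I turned it about 69° clockwise until the torque jumped by roughly 0.5 N m at a nut_run of about 1.4.
- **Nut with the big wrench:** I turned it until the torque rose to 1.2 N m and the nut stopped moving. The image fit put the nut at 20°, against about 19.5° expected when fully tight.
- **Wrench:** I rested it on the nut's flange, let go and rose clear, leaving it on the nut.

**Last checks:**
- **Robot and wrench:** The force on the robot was near zero, and two scene images showed nothing moving.
- **Blank:** Its visible outer edges were unchanged in the top view.
- **Nut angle:** The fits disagreed: 25° from scene, 15° from top and a broad 7–13° from the wrist. I think the wrist fit was picking up the wrench's jaw edges. Scene and top had changed by only 1° since the nut was near its stop, so I took it that the nut had not turned back.
- **Final look:** The limit of 12 viewed pictures was used up, so I could not look at the final state.

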